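Lay out the bench for a chloride precipitation

TASK

Set the bench up for a chloride precipitation: stand the beaker upright in the middle of the magnetic stirrer's round plate and cover it with the watch glass, bowl side up and centred on the rim. Line the reagents up in the blue three-compartment tray in order of use, as seen from the robot: the clear glass bottle (acid) in the left compartment, the white plastic bottle (ammonia) in the right one, and the amber bottle (silver nitrate) between them, all standing flat on the tray's floor. Keep everything upright, set it down gently rather than dropping it, and leave the tube rack, wash bottle and mortar where they stand.

Things in the scene. Friction and masses are not known exactly. Their poses are not given: they have to be found in the camera images.
- beaker_center (a point): 100 mL beaker of translucent white plastic, loose, open at the top: outside diameter 50 mm, height 70 mm, wall 2.5 mm, flat bottom, small pouring lip at the rim reaching 6 mm beyond the wall, blue scale marks opposite the lip. About 50 g. The point is on its axis half-way up, 35 mm above its base; z up when it stands, x towards the lip.
- watchglass_center (a point): watch glass, loose, 25 g: round dish of pale green glass, 60 mm wide, 12.5 mm high, lying bowl up. Flat foot 22 mm wide, underside curving up to a thick rim whose upright edge (60 mm across, 8.5 to 12 mm above the base) the fingers take from outside, their ends 2 to 6 mm above the bench. Point: on the axis, 6 mm above the base; z up. On the beaker it sinks 4 mm into the mouth: base 66 mm above the beaker's base
- clear_bottle_center (a point): clear colourless glass reagent bottle with a glass stopper, loose, closed, one piece, 120 g, 82 mm high in all: cylindrical body 44 mm in diameter, 44 mm high, with a blank cream label, then shoulder, neck (21 mm) and stopper head (27 mm). Point: on its axis, half-way up, 41 mm above its base (body there 44 mm wide; grip it there); z up
- amber_bottle_center (a point): dark amber-brown glass reagent bottle with a glass stopper, loose, closed, one piece, 120 g, 82 mm high in all: cylindrical body 44 mm in diameter, 44 mm high, with a blank cream label, then shoulder, neck (21 mm) and stopper head (27 mm). Point: on its axis, half-way up, 41 mm above its base (body there 44 mm wide; grip it there); z up
- white_bottle_center (a point): opaque white plastic reagent bottle with a bright blue screw cap, total height 82 mm: cylindrical body 44 mm in diameter and 48 mm high, cap 31 mm in diameter and 20 mm high. No label. About 90 g. The point is on its axis half-way up, 41 mm above its base (body wall there: grip width 44 mm); z up when it stands.
- stirrer_plate (a point): magnetic stirrer, heavy, does not move: white housing 130 x 120 mm with a control knob on its robot-side face, and on top a round brushed-steel plate 112 mm in diameter whose surface is 50 mm above the bench. The point is the centre of the plate, at its surface; z up, x away from the control knob. The beaker goes here.
- tray: bright blue open bottle tray, fixed: 74 mm (its x) by 216 mm (its y); walls and partitions 4 mm thick, 18 mm high; floor 4 mm thick. Row of three compartments, each 66 x 66.7 mm inside, centred at y = +70.7 mm (left, seen from the robot), 0 and -70.7 mm (right). Origin: centre of its underside, on the bench; x points away from the robot, y to its left, within 15 degrees
- tube_rack_center (a point): bystander: blue plastic test-tube rack with four glass tubes, 62 x 200 mm, 67 mm high (tubes to 116 mm), long side along its y, loose, about 0.4 kg. The point is at its middle, 33 mm above its base. To be left alone.
- wash_bottle_center (a point): bystander: white plastic wash bottle with a red cap and bent red nozzle, 64 mm in diameter, 180 mm high, loose. The point is on its axis, 77 mm above its base. To be left alone.
- mortar_center (a point): bystander: white porcelain mortar 90 mm in diameter and 55 mm high with a pestle leaning in it (to about 110 mm height), loose. The point is on its axis, 27 mm above its base. To be left alone.
There are look-alikes about, which are no part of the job. Leave any pink look-alike of the part that bears clear_bottle_center alone. What is shaped like the part that bears white_bottle_center but yellow is not meant.

How it is judged:
At the end, for the whole second after the job is handed in: Beaker upright on the stirrer plate, within 15 mm of its centre; watch glass bowl up on the rim, within 8 mm of the beaker's axis, tilt under 11 degrees; clear, amber, white bottles in the left, middle, right compartments, upright on the floor, within 14 mm of centre in x and y; all at rest (horizontal distance between beaker_center and stirrer_plate below 0.015 m and z of beaker_center in the frame of stirrer_plate between 0.031 and 0.039 m and angle between each of beaker_center, clear_bottle_center, amber_bottle_center, white_bottle_center's own z axis and vertical below 0.08 rad and horizontal distance between watchglass_center and beaker_center below 0.008 m and z of watchglass_center in the frame of beaker_center between 0.032 and 0.044 m and angle between watchglass_center's own z axis and vertical below 0.2 rad and x of clear_bottle_center in the frame of tray between -0.014 and 0.014 m and y of clear_bottle_center in the frame of tray between 0.0567 and 0.0847 m and z of clear_bottle_center in the frame of tray between 0.041 and 0.049 m and x of amber_bottle_center in the frame of tray between -0.014 and 0.014 m and y of amber_bottle_center in the frame of tray between -0.014 and 0.014 m and z of amber_bottle_center in the frame of tray between 0.041 and 0.049 m and x of white_bottle_center in the frame of tray between -0.014 and 0.014 m and y of white_bottle_center in the frame of tray between -0.0847 and -0.0567 m and z of white_bottle_center in the frame of tray between 0.041 and 0.049 m and linear speed of each of beaker, watchglass, clear_bottle, amber_bottle, white_bottle below 0.02 m/s); the robot touches nothing.
It fails at once if a bystander (tube rack, wash bottle or mortar) is pushed more than 25 mm or tipped over (distance of any of tube_rack_center, wash_bottle_center, mortar_center from where it was at the start of the episode above 0.025 m or angle between any of tube_rack_center, wash_bottle_center, mortar_center's own z axis and vertical above 0.4 rad).
It fails at once if the beaker, watch glass or one of the bottles is tipped over (more than 40 degrees) (angle between any of beaker_center, watchglass_center, clear_bottle_center, amber_bottle_center, white_bottle_center's own z axis and vertical above 0.7 rad).
It fails at once if the beaker, watch glass or one of the bottles is dropped (falls freely by more than about 25 mm) or thrown ((contact force between the fingers and beaker below 0.01 N and linear speed of beaker above 0.7 m/s) or (contact force between the fingers and watchglass below 0.01 N and linear speed of watchglass above 0.7 m/s) or (contact force between the fingers and clear_bottle below 0.01 N and linear speed of clear_bottle above 0.7 m/s) or (contact force between the fingers and amber_bottle below 0.01 N and linear speed of amber_bottle above 0.7 m/s) or (contact force between the fingers and white_bottle below 0.01 N and linear speed of white_bottle above 0.7 m/s)).
It also fails if it takes over 128 s, if anything falls off the work surface, if the arm or the gripper's body presses on something with over 40 N, if the wrist force passes 120 N, or if a joint passes its speed limit or range.

ROBOT

A 7-joint arm with a two-finger parallel gripper is mounted at the origin on the work surface. World frame = base frame: x ahead of the robot, y to its left, z up, the work surface at z = 0. Lengths are in m, angles in rad, forces in N, time in s.
With the tool pointing down it reaches from about 0.425 to 0.95 m from the base axis. Payload 16.7 kg.
Tool frame: the origin (TCP) lies between the finger pads; the fingertips stand 22 mm ahead of it and the grasp point (between the pads) lies 3 mm ahead of it; x points along the fingers, y is the direction in which the jaws open and shut, and the axes are right-handed (so a half turn about x gives the same grasp; the last joint's range is limited). The gripper opens to 94 mm and grips with 3 to 60 N. Pads are 16 mm wide; open, the fingers measure 119 mm over their backs; the gripper's body (75 mm by 177 mm) begins 78 mm behind the grasp point.
Start: joints at [-1.466, 0.426, 0.074, 1.606, -0.034, 1.111, -0.067], TCP at [0.169, 0.653, 0.227] pointing down, gripper open.
Joint ranges: [-2.85, 2.85], [-0.5, 2.14], [-1.23, 1.37], [0.21, 2.46], [-1.02, 4.16], [0.16, 2.05], [-2.73, 2.73]. Speed limits (rad/s): [1.89, 1.89, 2.39, 2.39, 3.01, 3.01, 3.01].

INTERFACE

Orientations are given as a rotation vector (axis times angle).
In Python, from station import robot gives the robot as it stands.
- The arm moves only by the shell command python3 -m pendant 'ROWS' [FORCE]. ROWS is JSON, one flat list of numbers, 7 for each row, row after row: the turn, a rotation vector about the tool's x, y, z in degrees, then the shift along the tool's x, y, z in m, then the gripper command: -1 is shut, 1 is fully open, values between are in proportion. A call has 1 to 12 rows; each row is the pose to reach, as a shift and turn from the pose measured when the call began, along the tool's axes at that moment; what a row does not reach only later rows make up. A row lasts 1/12 s, in which the tool goes at most 41.7 mm and 7.16 degrees, less where a joint would pass 70% of its speed; a pose out of reach is approached as far as the arm can. A call with a gripper value outside its range is refused whole. The fingers move at their own pace and stop on an object; FORCE is the grip in N (left out, the last holds). Time passes only in rows, so rows that repeat a pose let the fingers close. It gives the time, the measured TCP pose, the force and the opening at its end, in the units of the state.
- robot.sense(): the state, without advancing time (a new reading comes with each control period).
- robot.grab_frame(name): name is "scene" or "top"; returns a dict with "frame" (400x640x3 uint8, blue, green, red), "K" (3x3 intrinsics, pixels), "extrinsics" (4x4, takes a point from camera to world coordinates). Camera axes: x right, y down, z forward; pixel columns grow to the right and rows downward; lengths in m; the calibration is good to about 2 mm. A picture is of the moment at which its call begins. There is no depth.
- robot.finish_job(): hands the job in, once; it reports no verdict.
Trained networks look in the newest picture that a camera, given by its name, has taken for a name from the list of things; names that differ only in an ending like _2 or _b are one class to them, and where a whole thing is asked for, a point or a joint stands for the part that bears it (a point fixed in the world has none). Each returns a list of dicts, best first, with "conf" (0 to 1); they miss things now and then, are a little off and sometimes report something else, mostly with a low value. They report only what shows in the picture. A call takes as long as a camera call. They do not tell look-alikes from the thing itself.
- robot.recognise(camera, name): "xyz" ([x, y, z] in m, in world coordinates, good to about 4 mm: the middle of the surface that is visible of it).
- robot.spot_point(camera, name): "xyz" ([x, y, z] in m, in world coordinates, good to about 4 mm: a listed point, or the origin of a listed thing).
The state is a dict: "time_s": time; "q": joint angles; "qd": joint speeds; "effort": joint torques, N m; "tcp_pos": TCP position; "eef_rot": TCP orientation; "contact_force": force on the tool from outside, world axes, zero at the start; "ft_torque": the same for the moment, N m; "width": finger opening in m.
Only numpy, scipy, OpenCV 4.12 (cv2) and the standard library are available. Lean on these libraries where they do the work, as an engineer would, in place of code of your own. Each camera call takes 0.05 s, during which the arm holds its last target.

## Working session

There is one attempt and no reset: what is moved stays moved. The work goes in short steps, Python scripts to look and compute and a shell command to move; the robot and the scene stay as the last step left them, time stands still between calls to the robot, and variables do not carry over. Pictures are saved under pics/ and viewed, and the job is handed in when it is done.

```bash
ls; mkdir -p pics; python3 - <<'E'
from station import robot
import cv2,numpy as np
s=robot.sense()
print({k:np.round(v,3).tolist() for k,v in s.items()})
for c in("scene","top"):
    f=robot.grab_frame(c); cv2.imwrite(f"pics/{c}0.png",f["frame"]); print(c,f["K"],np.round(f["extrinsics"],3))
for n in ["beaker_center","watchglass_center","clear_bottle_center","amber_bottle_center","white_bottle_center","stirrer_plate","tray","tube_rack_center","wash_bottle_center","mortar_center"]:
    for c in("scene","top"):
        print(n,c,[(np.round(d["xyz"],3).tolist(),round(d["conf"],2)) for d in robot.spot_point(c,n)])
E
```

```text
pics
{'time_s': 0.0, 'q': [-1.466, 0.427, 0.074, 1.607, -0.034, 1.111, -0.067], 'qd': [0.0, -0.0, 0.003, -0.002, 0.001, 0.0, -0.0], 'effort': [0.001, -93.584, 3.667, -45.42, -0.049, 0.02, 0.0], 'tcp_pos': [0.169, 0.653, 0.227], 'eef_rot': [0.198, 1.562, -0.2], 'contact_force': [0.75, 0.608, 0.783], 'ft_torque': [0.007, 0.016, 0.022], 'width': 0.094}
scene [[520.18738931   0.         314.61836126]
 [  0.         520.18738931 204.58371884]
 [  0.           0.           1.        ]] [[ 0.444  0.479 -0.757  1.679]
 [ 0.896 -0.215  0.389 -0.545]
 [ 0.024 -0.851 -0.524  0.827]
 [ 0.     0.     0.     1.   ]]
top [[463.39588774   0.         319.69422442]
 [  0.         463.39588774 198.60253448]
 [  0.           0.           1.        ]] [[ 1.000e-03 -9.950e-01  1.030e-01  4.430e-01]
 [-1.000e+00 -0.000e+00  6.000e-03 -2.000e-03]
 [-6.000e-03 -1.030e-01 -9.950e-01  1.528e+00]
 [ 0.000e+00  0.000e+00  0.000e+00  1.000e+00]]
beaker_center scene [([0.455, 0.006, 0.031], 0.71), ([0.794, 0.059, 0.033], 0.17)]
beaker_center top [([0.46, 0.007, 0.032], 0.48)]
watchglass_center scene [([0.448, -0.3
[... 556 characters left out ...]
er top [([0.44, -0.423, 0.048], 0.58)]
stirrer_plate scene [([0.618, 0.166, 0.047], 0.86)]
stirrer_plate top [([0.614, 0.162, 0.051], 0.56)]
tray scene [([0.599, -0.174, -0.001], 0.86)]
tray top [([0.601, -0.179, 0.002], 0.76), ([0.46, 0.009, 0.034], 0.72), ([0.604, 0.402, 0.026], 0.56)]
tube_rack_center scene [([0.794, 0.056, 0.029], 0.88)]
tube_rack_center top [([0.794, 0.057, 0.035], 0.78), ([0.459, 0.164, 0.04], 0.57)]
wash_bottle_center scene [([0.677, -0.4, 0.079], 0.95)]
wash_bottle_center top [([0.67, -0.403, 0.08], 0.81), ([0.447, -0.322, 0.04], 0.71)]
mortar_center scene [([0.602, 0.409, 0.029], 0.66)]
mortar_center top [([0.603, 0.405, 0.027], 0.78), ([0.448, -0.322, 0.04], 0.38)]
```

View pics/scene0.png

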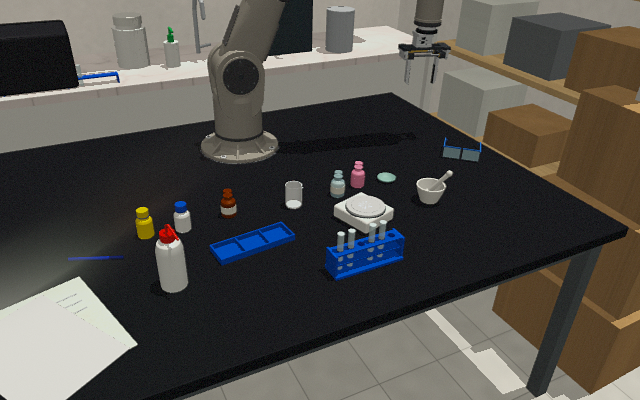

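View pics/top0.png

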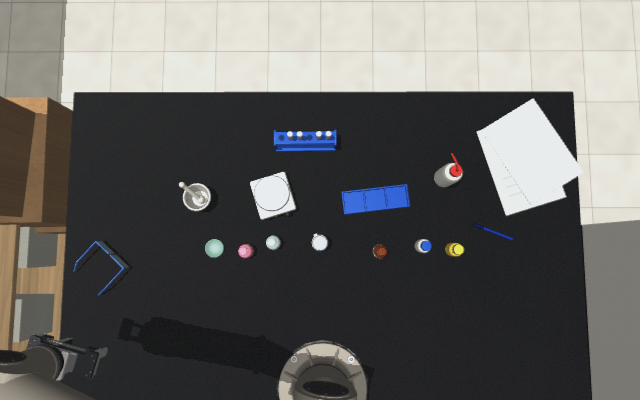

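```bash
cat > h.py <<'E'
from station import robot
import cv2,numpy as np
from scipy.spatial.transform import Rotation as R
def proj(f,P):
    E=np.linalg.inv(f["extrinsics"]); p=np.atleast_2d(P)@E[:3,:3].T+E[:3,3]; p=p@f["K"].T; return p[:,:2]/p[:,2:]
def back(f,uv,z):
    uv=np.atleast_2d(uv).astype(float); d=np.c_[uv,np.ones(len(uv))]@np.linalg.inv(f["K"]).T@f["extrinsics"][:3,:3].T
    o=f["extrinsics"][:3,3]; return o+d*((z-o[2])/d[:,2])[:,None]
def to(x,y,z,jaw=None):
    """tool-frame rows to reach TCP x,y,z pointing down with jaw axis at angle jaw(deg, from world x)"""
    s=robot.sense(); M=R.from_rotvec(s["eef_rot"]).as_matrix(); p=np.array(s["tcp_pos"])
    ty=M[:,1]; cur=np.degrees(np.arctan2(ty[1],ty[0]))
    if jaw is None: jaw=cur
    j=min([jaw+k*180 for k in(-2,-1,0,1,2)],key=lambda a:abs(a-cur))
    yv=np.array([np.cos(np.radians(j)),np.sin(np.radians(j)),0]); xv=np.array([0,0,-1.]); T=np.c_[xv,yv,np.cross(xv,yv)]
    print("t",round(s["time_s"],2),"pos",np.round(p,4),"jaw",round(cur,1),"tilt",round(np.degrees(np.arccos(-M[2,0])),2),"w",round(s["width"],4),"q7",round(s["q"][6],2),"F",np.round(s["contact_force"],1))
    print("turn",np.round(np.degrees(R.from_matrix(M.T@T).as_rotvec()),1),"shift",np.round(M.T@(np.array([x,y,z])-p),4))
E
python3 - <<'E'
from h import *
f=robot.grab_frame("top"); im=f["frame"]
g=robot.grab_frame("scene"); 
cv2.imwrite("pics/c1.png",cv2.resize(im[225:270,195:475],None,fx=2.85,fy=2.85,interpolation=cv2.INTER_CUBIC))
cv2.imwrite("pics/c2.png",cv2.resize(im[160:225,240:420],None,fx=4.4,fy=4.4,interpolation=cv2.INTER_CUBIC))
cv2.imwrite("pics/c3.png",cv2.resize(g["frame"][150:270,120:410],None,fx=2.75,fy=2.75,interpolation=cv2.INTER_CUBIC))
hsv=cv2.cvtColor(im,cv2.COLOR_BGR2HSV)
m=cv2.inRange(hsv,(100,120,60),(125,255,255)); m[:,:338]=0;m[:180]=0;m[217:]=0;m[:,412:]=0
r=cv2.minAreaRect(cv2.findNonZero(m)); b=cv2.boxPoints(r); print(r); P=back(f,b,0.018); print(P.round(4),P.mean(0),)
for i in range(4):
  d=P[(i+1)%4]-P[i]; print(np.linalg.norm(d).round(4),np.degrees(np.arctan2(d[1],d[0])).round(1))
to(.44,.356,.12,0)
E
```

```text
((375.4148864746094, 198.7902374267578), (23.74961280822754, 67.43619537353516), 83.1572265625)
[[ 0.6243 -0.0605  0.018 ]
 [ 0.651  -0.2804  0.018 ]
 [ 0.5733 -0.2882  0.018 ]
 [ 0.5469 -0.0695  0.018 ]] [ 0.59886812 -0.17464757  0.018     ]
0.2214 -83.1
0.0781 -174.3
0.2203 96.9
0.078 6.6
t 1.2 pos [0.1695 0.6533 0.2275] jaw 75.5 tilt 0.0 w 0.0937 q7 -0.07 F [-0.5  0.5 -0.2]
turn [75.5  0.   0. ] shift [ 0.1075 -0.2198  0.3365]
```

```bash
ls pics
```

```text
c1.png
c2.png
c3.png
scene0.png
top0.png
```

View pics/c1.png

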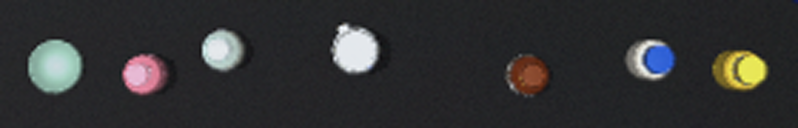

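View pics/c2.png

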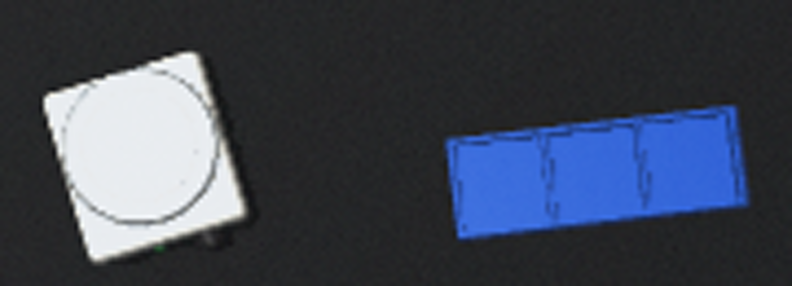

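View pics/c3.png

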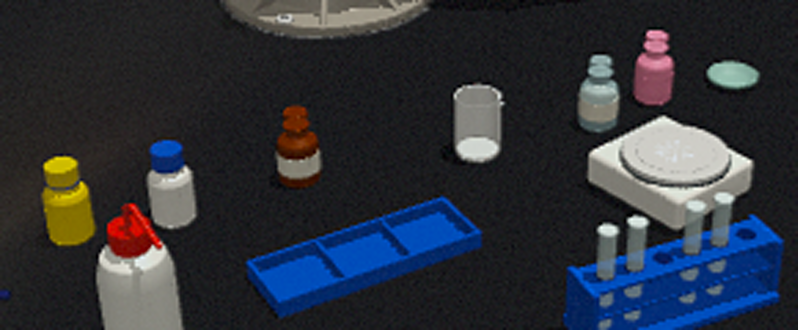

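```bash
python3 - <<'E'
from h import *
f=robot.grab_frame("top"); im=f["frame"]
def blob(x0,x1,y0,y1,th,z,mode="v"):
    c=im[y0:y1,x0:x1]; h=cv2.cvtColor(c,cv2.COLOR_BGR2HSV)
    m=(h[...,2]>th).astype(np.uint8) if mode=="v" else mode(h)
    n,l,st,ce=cv2.connectedComponentsWithStats(m); i=1+np.argmax(st[1:,4])
    k=np.argwhere(l==i)[:,::-1].astype(np.float32)
    (u,v),r=cv2.minEnclosingCircle(k); cc=ce[i]+[x0,y0]
    print("centroid",cc,"area r",np.sqrt(st[i,4]/np.pi),"mec",u+x0,v+y0,r,"->",back(f,cc,z)[0].round(4))
blob(200,228,235,262,90,0.012)            #watch
blob(305,335,228,258,120,0.07)  # beaker
# plate: edge ellipse
for c in("top","scene"):
  F=robot.grab_frame(c); 
  p=proj(F,[[.616+.056*np.cos(a),.164+.056*np.sin(a),.05] for a in np.linspace(0,6.28,60)])
  I=cv2.resize(F["frame"],None,fx=4,fy=4,interpolation=cv2.INTER_CUBIC)
  cv2.polylines(I,[((p+.5)*4).astype(int)],1,(0,0,255),1)
  def circ(x,y,z,r,col):
    p=proj(F,[[x+r*np.cos(a),y+r*np.sin(a),z] for a in np.linspace(0,6.28,40)]); cv2.polylines(I,[((p+.5)*4).astype(int)],1,col,1)
  for (x,y) in((.459,.1615),(.4325,-.183),(.4485,-.3215)):
    circ(x,y,0,.022,(0,255,0)); circ(x,y,.044,.022,(255,0,255)); circ(x,y,.082,.0135 if y>-.3 else .0155,(0,255,255))
  circ(.457,.0065,0,.025,(0,255,0)); circ(.457,.0065,.07,.025,(0,255,255))
  circ(.4405,.356,.0115,.03,(0,0,255))
  L=[]
  th=np.radians(6.8); Rm=np.array([[np.cos(th),-np.sin(th)],[np.sin(th),np.cos(th)]])
  q=np.array([[x,y] for x,y in((-.037,-.108),(.037,-.108),(.037,.108),(-.037,.108))])@Rm.T+[.599,-.1755]
  cv2.polylines(I,[((proj(F,np.c_[q,np.full(4,.018)])+.5)*4).astype(int)],1,(255,255,255),1)
  if c=="top": A=I[160*4:265*4,200*4:450*4]; B=[A[:, :500],A[:,500:]]; 
  else: A=I[160*4:275*4,165*4:405*4]; B=[A[:,:480],A[:,480:]]
  for i,b in enumerate(B): cv2.imwrite(f"pics/o_{c}{i}.png",cv2.resize(b,None,fx=1.25,fy=1.25))
E
```

```text
centroid [213.86619718 247.83802817] area r 9.507891862878783 mec 214.0 248.0 9.486932754516602 -> [0.4385 0.3523 0.012 ]
centroid [318.97129187 241.87559809] area r 8.156394191823509 mec 319.3478260040283 241.1195650100708 8.904450416564941 -> [0.4577 0.0095 0.07  ]
```

View pics/o_top0.png

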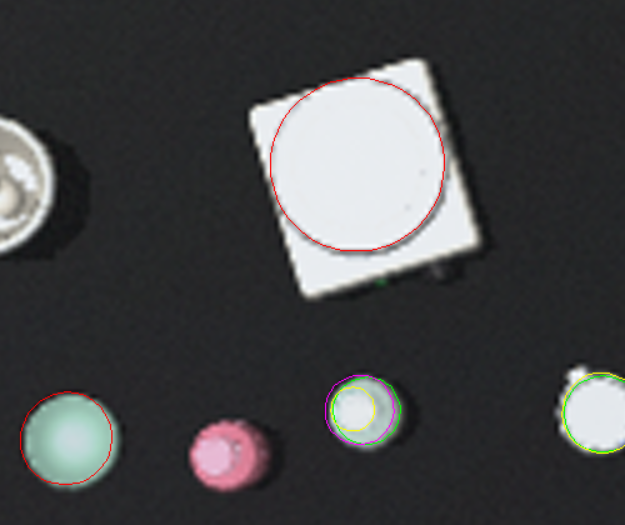

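View pics/o_top1.png

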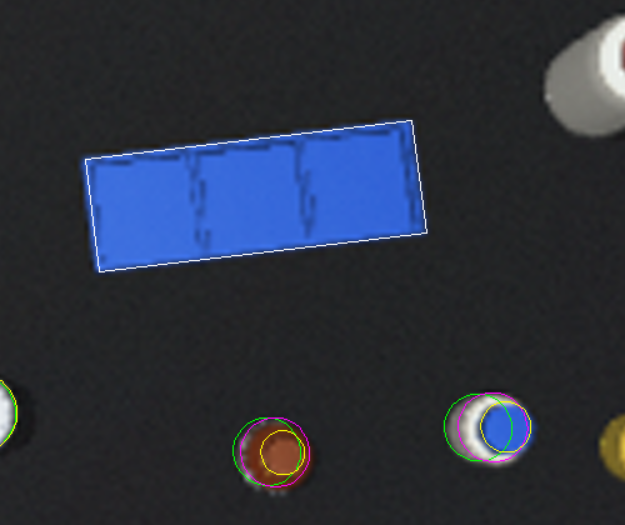

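View pics/o_scene0.png

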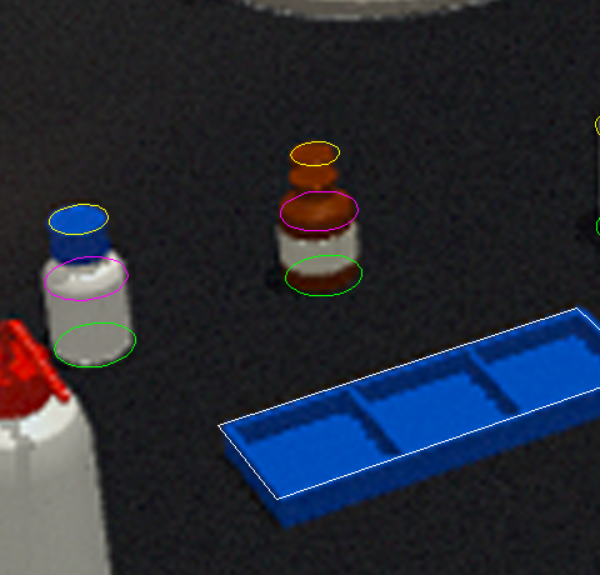

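View pics/o_scene1.png

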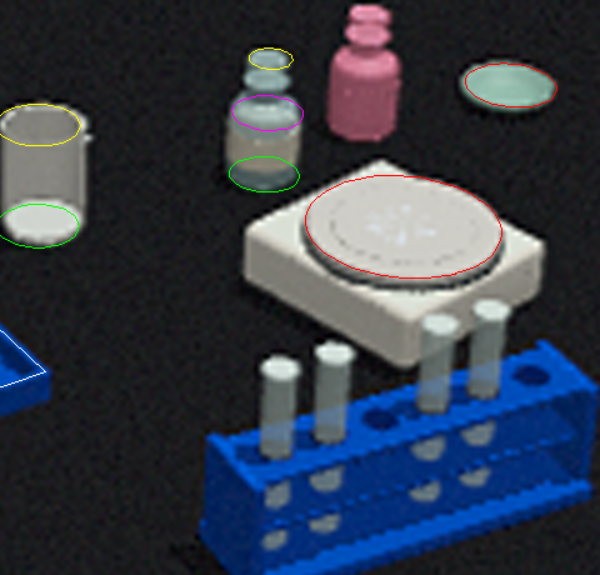

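Candidates (scene-camera pixels): clear bottle (338,184) or the pink look-alike (358,175), and I choose (338,184). White bottle with blue cap (182,217) or the yellow one (145,223), and I choose (182,217). Amber (229,204), beaker (293,195) and watch glass (387,178) have no rivals. The overlays of the estimated outlines agree with both pictures. I start with the beaker, whose lip points about 29° left of +x, so the jaws go across the lip.

```bash
python3 -c "
from h import *
to(.4575,.009,.15,119)"
```

```text
t 1.35 pos [0.1695 0.6533 0.2275] jaw 75.5 tilt 0.0 w 0.0942 q7 -0.07 F [ 0.6 -0.1  0.2]
turn [-43.5  -0.    0. ] shift [ 0.0775 -0.5513  0.4406]
```

```bash
python3 -m pendant '[-7,0,0,0.005,-0.03,0.024,1, -14,0,0,0.011,-0.06,0.048,1, -21,0,0,0.016,-0.09,0.072,1, -28,0,0,0.022,-0.12,0.096,1, -35,0,0,0.027,-0.15,0.12,1, -42,0,0,0.033,-0.18,0.144,1, -43.5,0,0,0.038,-0.21,0.168,1, -43.5,0,0,0.044,-0.24,0.192,1, -43.5,0,0,0.049,-0.27,0.216,1, -43.5,0,0,0.055,-0.3,0.24,1, -43.5,0,0,0.06,-0.33,0.264,1, -43.5,0,0,0.066,-0.36,0.288,1]' 40; python3 -c "
from h import *
to(.4575,.009,.12,119)"
```

```text
time_s: 2.35
tcp_pos: [0.3583, 0.2309, 0.1617]
eef_rot: [-0.396, 1.533, 0.397]
contact_force: [1.5, 0.5, -0.9]
width: 0.0939
t 2.35 pos [0.3583 0.2309 0.1617] jaw 119.0 tilt 0.06 w 0.0939 q7 1.37 F [ 1.5  0.5 -0.9]
turn [-0.   0.1 -0. ] shift [ 0.0415 -0.2422 -0.0208]
```

```bash
python3 -m pendant '[0,0,0,0.006,-0.035,-0.003,1, 0,0,0,0.012,-0.07,-0.006,1, 0,0,0,0.018,-0.105,-0.009,1, 0,0,0,0.024,-0.14,-0.012,1, 0,0,0,0.03,-0.175,-0.015,1, 0,0,0,0.036,-0.21,-0.018,1, 0,0,0,0.0415,-0.242,-0.021,1, 0,0,0,0.0415,-0.242,-0.021,1, 0,0,0,0.0415,-0.242,-0.021,1]'; python3 -c "
from h import *
to(.4575,.009,.038,119)
f=robot.grab_frame('scene'); cv2.imwrite('pics/b1.png',cv2.resize(f['frame'][90:250,220:420],None,fx=4,fy=3.7))"
```

```text
time_s: 3.1
tcp_pos: [0.4575, 0.0074, 0.1198]
eef_rot: [-0.393, 1.534, 0.394]
contact_force: [0.5, 1.3, -0.0]
width: 0.094
t 3.1 pos [0.4575 0.0074 0.1198] jaw 118.8 tilt 0.02 w 0.094 q7 2.03 F [ 0.5  1.3 -0. ]
turn [-0.2  0.  -0. ] shift [0.0818 0.0014 0.0008]
```

View pics/b1.png

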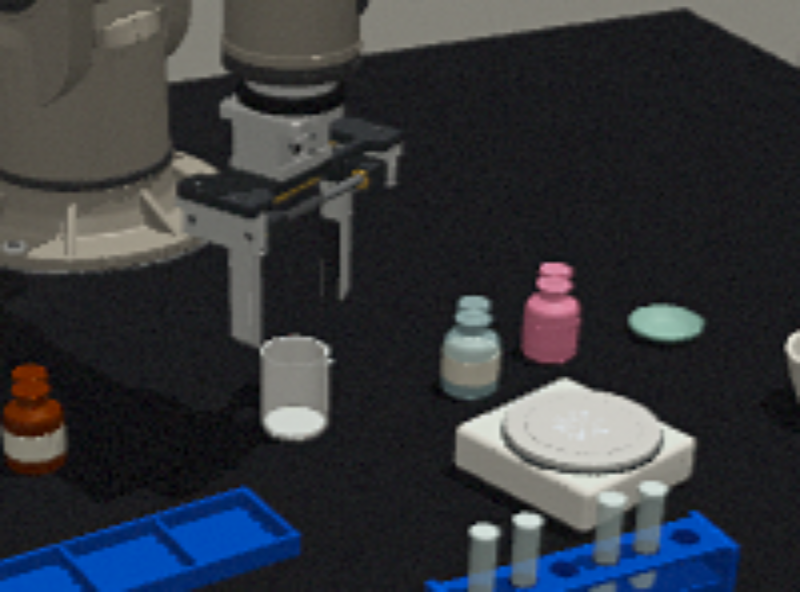

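The fingers straddle the beaker (crop 295,385) across its lip, so I descend and grip.

```bash
python3 -m pendant '[0,0,0,0.02,0.001,0.001,1, 0,0,0,0.04,0.001,0.001,1, 0,0,0,0.06,0.001,0.001,1, 0,0,0,0.075,0.001,0.001,1, 0,0,0,0.0815,0.001,0.001,1, 0,0,0,0.0815,0.001,0.001,1, 0,0,0,0.0815,0.001,0.001,0, 0,0,0,0.0815,0.001,0.001,-0.2, 0,0,0,0.0815,0.001,0.001,-1, 0,0,0,0.0815,0.001,0.001,-1, 0,0,0,0.0815,0.001,0.001,-1, 0,0,0,0.0815,0.001,0.001,-1]' 20; python3 -c "
from h import *
to(.616,.164,.15,119)"
```

```text
time_s: 4.15
tcp_pos: [0.4578, 0.0102, 0.0388]
eef_rot: [-0.395, 1.533, 0.396]
contact_force: [-1.0, 0.5, -0.3]
width: 0.0572
t 4.15 pos [0.4578 0.0102 0.0388] jaw 118.9 tilt 0.08 w 0.0572 q7 2.12 F [-1.   0.5 -0.3]
turn [-0.1  0.1 -0. ] shift [-0.1109  0.0583  0.213 ]
```

Not closed yet, so I give it more time.

```bash
python3 -m pendant '[0,0,0,0,0,0,-1, 0,0,0,0,0,0,-1, 0,0,0,0,0,0,-1, 0,0,0,0,0,0,-1]'; python3 -c "
from h import *
to(.616,.164,.15,119)"
```

```text
time_s: 4.48
tcp_pos: [0.4578, 0.0102, 0.0389]
eef_rot: [-0.394, 1.533, 0.395]
contact_force: [-0.7, -1.0, 3.5]
width: 0.0506
t 4.48 pos [0.4578 0.0102 0.0389] jaw 118.9 tilt 0.08 w 0.0506 q7 2.12 F [-0.7 -1.   3.5]
turn [-0.1  0.1 -0. ] shift [-0.1108  0.0584  0.2129]
```

```bash
python3 -m pendant '[0,0,0,-0.015,0,0,-1, 0,0,0,-0.04,0,0,-1, 0,0,0,-0.07,0.004,0.015,-1, 0,0,0,-0.1,0.01,0.04,-1, 0,0,0,-0.11,0.019,0.07,-1, 0,0,0,-0.11,0.0275,0.1,-1, 0,0,0,-0.11,0.0355,0.13,-1, 0,0,0,-0.11,0.0435,0.16,-1, 0,0,0,-0.11,0.051,0.185,-1, 0,0,0,-0.11,0.056,0.205,-1, 0,0,0,-0.11,0.0585,0.213,-1, 0,0,0,-0.11,0.0585,0.213,-1]'; python3 -c "
from h import *
to(.616,.164,.089,119)"
```

```text
time_s: 5.48
tcp_pos: [0.6164, 0.1654, 0.1485]
eef_rot: [-0.396, 1.534, 0.397]
contact_force: [-0.6, 0.0, -0.1]
width: 0.0502
t 5.48 pos [0.6164 0.1654 0.1485] jaw 119.0 tilt 0.05 w 0.0502 q7 1.86 F [-0.6  0.  -0.1]
turn [-0.  0. -0.] shift [ 0.0595 -0.001  -0.0011]
```

```bash
python3 -m pendant '[0,0,0,0.02,-0.001,-0.001,-1, 0,0,0,0.035,-0.001,-0.001,-1, 0,0,0,0.045,-0.001,-0.001,-1, 0,0,0,0.052,-0.001,-0.001,-1, 0,0,0,0.056,-0.001,-0.001,-1, 0,0,0,0.058,-0.001,-0.001,-1, 0,0,0,0.059,-0.001,-0.001,-1, 0,0,0,0.0595,-0.001,-0.001,-1]'; python3 -c "
from h import *
to(.616,.164,.089,119)
f=robot.grab_frame('scene'); cv2.imwrite('pics/b2.png',cv2.resize(f['frame'][110:260,300:450],None,fx=4,fy=4))"
```

```text
time_s: 6.15
tcp_pos: [0.6163, 0.164, 0.0895]
eef_rot: [-0.396, 1.533, 0.397]
contact_force: [-0.5, 0.7, -0.1]
width: 0.0509
t 6.15 pos [0.6163 0.164  0.0895] jaw 119.0 tilt 0.09 w 0.0509 q7 1.89 F [-0.5  0.7 -0.1]
turn [-0.   0.1 -0. ] shift [ 0.0005  0.0001 -0.0003]
```

View pics/b2.png

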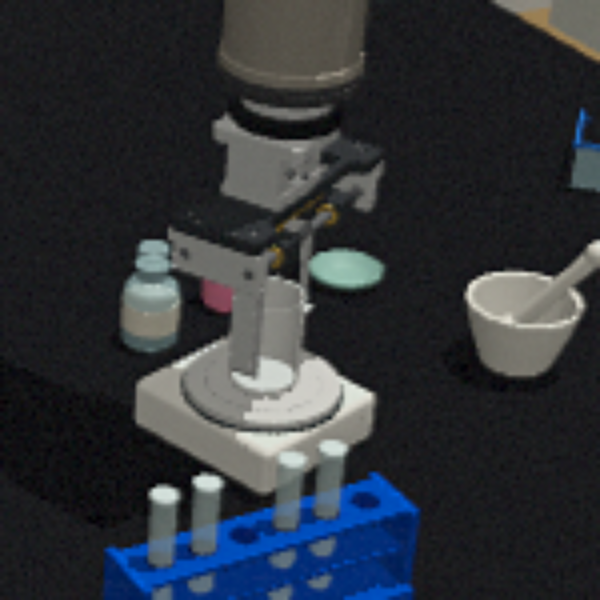

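The beaker stands on the plate between the fingers (crop 265,345). I press down 1 mm more and release.

```bash
python3 -m pendant '[0,0,0,0.001,0,0,-1, 0,0,0,0.001,0,0,-1, 0,0,0,0.001,0,0,-0.2, 0,0,0,0.001,0,0,0, 0,0,0,0.001,0,0,0.4, 0,0,0,0.001,0,0,0.8, 0,0,0,0.001,0,0,0.8, 0,0,0,0.001,0,0,0.8, 0,0,0,-0.03,0,0,0.8, 0,0,0,-0.065,0,0,0.8, 0,0,0,-0.1,0,0,0.8]'; python3 -c "
from h import *
to(.439,.3535,.08,119)"
```

```text
time_s: 7.12
tcp_pos: [0.6156, 0.1637, 0.1901]
eef_rot: [-0.396, 1.535, 0.396]
contact_force: [-0.2, 0.1, -0.0]
width: 0.0847
t 7.12 pos [0.6156 0.1637 0.1901] jaw 118.9 tilt 0.02 w 0.0847 q7 1.85 F [-0.2  0.1 -0. ]
turn [-0.1 -0.  -0. ] shift [ 0.1101  0.2516 -0.0626]
```

```bash
python3 -m pendant '[0,0,0,0.005,0.033,-0.008,0.8, 0,0,0,0.01,0.066,-0.016,0.8, 0,0,0,0.015,0.1,-0.025,0.8, 0,0,0,0.02,0.133,-0.033,0.8, 0,0,0,0.03,0.166,-0.041,0.8, 0,0,0,0.04,0.2,-0.05,0.8, 0,0,0,0.05,0.23,-0.058,0.8, 0,0,0,0.07,0.25,-0.0625,0.8, 0,0,0,0.095,0.2515,-0.0625,0.8, 0,0,0,0.11,0.2515,-0.0625,0.8, 0,0,0,0.11,0.2515,-0.0625,0.8]'; python3 -c "
from h import *
to(.439,.3535,.026,119)
f=robot.grab_frame('scene'); cv2.imwrite('pics/w1.png',cv2.resize(f['frame'][90:240,300:450],None,fx=4,fy=4))
f=robot.grab_frame('top'); cv2.imwrite('pics/w2.png',cv2.resize(f['frame'][150:270,180:330],None,fx=4,fy=4))
"
```

```text
time_s: 8.03
tcp_pos: [0.4374, 0.3528, 0.0774]
eef_rot: [-0.399, 1.538, 0.395]
contact_force: [-0.7, 0.4, -1.1]
width: 0.0842
t 8.03 pos [0.4374 0.3528 0.0774] jaw 119.0 tilt 0.26 w 0.0842 q7 1.41 F [-0.7  0.4 -1.1]
turn [ 0.  -0.3  0.1] shift [ 0.0514 -0.0001  0.002 ]
```

View pics/w1.png

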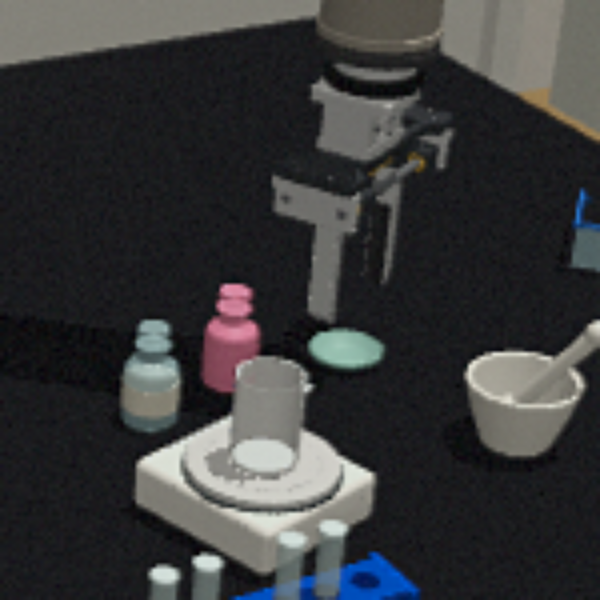

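View pics/w2.png

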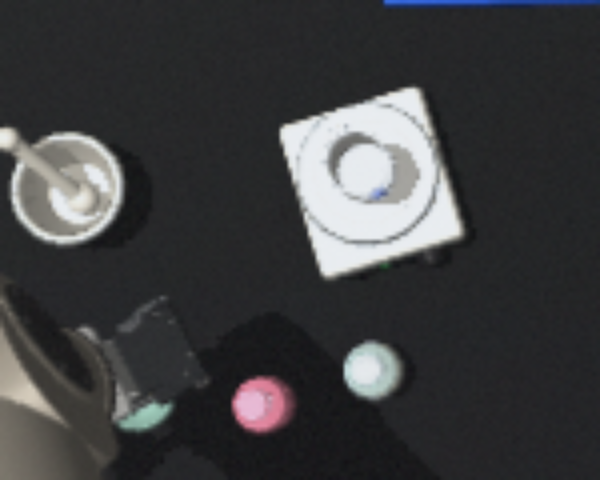

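The beaker stands close to the plate centre (top crop 362,170) and the fingers are over the watch glass. I descend and grip.

```bash
python3 -m pendant '[0,-0.3,0,0.025,0,0.002,0.8, 0,-0.3,0,0.043,0,0.002,0.8, 0,-0.3,0,0.05,0,0.002,0.8, 0,-0.3,0,0.051,0,0.002,0.8, 0,-0.3,0,0.051,0,0.002,0.4, 0,-0.3,0,0.051,0,0.002,0.2, 0,-0.3,0,0.051,0,0.002,-0.4, 0,-0.3,0,0.051,0,0.002,-0.4, 0,-0.3,0,0.051,0,0.002,-0.4, 0,-0.3,0,0.051,0,0.002,-0.4, 0,-0.3,0,0.051,0,0.002,-0.4]' 12; python3 -c "
from h import *
to(.439,.3535,.026,119)"
```

```text
time_s: 9.05
tcp_pos: [0.4414, 0.3545, 0.03]
eef_rot: [-0.394, 1.529, 0.397]
contact_force: [-1.0, -0.2, 8.4]
width: 0.0589
t 9.05 pos [0.4414 0.3545 0.03  ] jaw 118.9 tilt 0.3 w 0.0589 q7 1.43 F [-1.  -0.2  8.4]
turn [-0.1  0.3 -0. ] shift [ 0.004   0.0003 -0.0026]
```

```bash
python3 -c "
from h import *
f=robot.grab_frame('scene'); cv2.imwrite('pics/w3.png',cv2.resize(f['frame'][110:210,340:440],None,fx=6,fy=6,interpolation=cv2.INTER_CUBIC))
s=robot.sense(); print(s['contact_force'],s['ft_torque'],s['tcp_pos'],s['width'])
"
```

```text
[-1.40795033  0.52221498  8.06560585] [-0.14543998  0.1940699  -0.07962753] [0.44138447 0.35452616 0.03000312] 0.05909653810346804
```

View pics/w3.png

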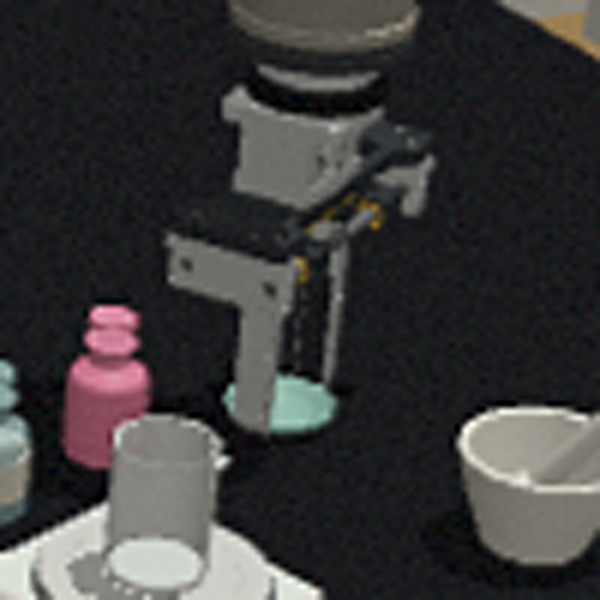

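```bash
python3 -m pendant '[0,0,0,0,0,0,0.5, 0,0,0,0,0,0,0.5, 0,0,0,0,0,0,0.5, 0,0,0,0,0,0,0.5]'; python3 -c "
from h import *
to(.439,.3535,.026,119)
f=robot.grab_frame('scene'); cv2.imwrite('pics/w4.png',cv2.resize(f['frame'][110:210,340:440],None,fx=6,fy=6,interpolation=cv2.INTER_CUBIC))
"
```

```text
time_s: 9.43
tcp_pos: [0.4413, 0.3545, 0.03]
eef_rot: [-0.394, 1.529, 0.397]
contact_force: [-0.2, -0.1, 0.0]
width: 0.0704
t 9.43 pos [0.4413 0.3545 0.03  ] jaw 118.9 tilt 0.3 w 0.0704 q7 1.43 F [-0.2 -0.1  0. ]
turn [-0.1  0.3 -0. ] shift [ 0.004   0.0003 -0.0025]
```

View pics/w4.png

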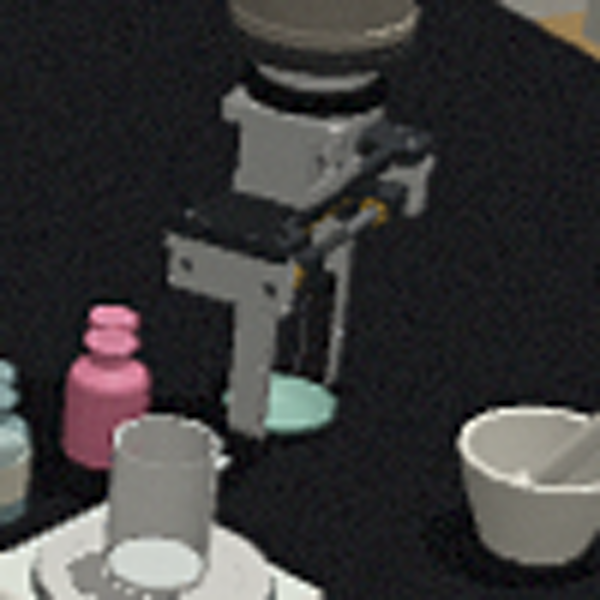

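```bash
python3 -m pendant '[0,0.3,0,0.002,0,-0.0025,0.5, 0,0.3,0,0.004,0,-0.0025,0.5, 0,0.3,0,0.004,0,-0.0025,0.5]'; python3 -c "
from h import *
to(.439,.3535,.026,119)
"
```

```text
time_s: 9.73
tcp_pos: [0.4388, 0.353, 0.0254]
eef_rot: [-0.396, 1.535, 0.396]
contact_force: [-0.2, -0.1, -0.2]
width: 0.0708
t 9.73 pos [0.4388 0.353  0.0254] jaw 118.9 tilt 0.05 w 0.0708 q7 1.44 F [-0.2 -0.1 -0.2]
turn [-0.1 -0.1  0. ] shift [-0.0006  0.0003  0.0004]
```

Now the fingertips are about 3.5 mm above the bench. Closing.

```bash
python3 -m pendant '[0,0,0,0,0,0,0.2, 0,0,0,0,0,0,0, 0,0,0,0,0,0,-0.4, 0,0,0,0,0,0,-0.4, 0,0,0,0,0,0,-0.4, 0,0,0,0,0,0,-0.4]' 15; python3 -c "
from h import *
to(.439,.3535,.026,119)
"
```

```text
time_s: 10.23
tcp_pos: [0.4388, 0.3531, 0.0255]
eef_rot: [-0.396, 1.535, 0.396]
contact_force: [-0.7, -0.4, -0.4]
width: 0.0589
t 10.23 pos [0.4388 0.3531 0.0255] jaw 118.9 tilt 0.04 w 0.0589 q7 1.44 F [-0.7 -0.4 -0.4]
turn [-0.1 -0.   0. ] shift [-0.0005  0.0003  0.0003]
```

```bash
python3 -m pendant '[0,0,0,-0.01,0,0,-0.4, 0,0,0,-0.03,0,0,-0.4, 0,0,0,-0.06,0,0,-0.4, 0,0,0,-0.09,0,0,-0.4, 0,0,0,-0.12,0,0,-0.4, 0,0,0,-0.15,0,0,-0.4, 0,0,0,-0.165,0,0,-0.4, 0,0,0,-0.165,0,0,-0.4]'; python3 -c "
from h import *
to(.616,.164,.20,119)
f=robot.grab_frame('scene'); cv2.imwrite('pics/w5.png',cv2.resize(f['frame'][60:210,300:450],None,fx=4,fy=4,interpolation=cv2.INTER_CUBIC))
f=robot.grab_frame('top'); cv2.imwrite('pics/w6.png',cv2.resize(f['frame'][150:270,180:330],None,fx=5,fy=5,interpolation=cv2.INTER_CUBIC))
c=f['frame'][165:225,245:300]; print(cv2.imwrite('pics/w7.png',cv2.resize(c,None,fx=10,fy=10,interpolation=cv2.INTER_CUBIC)))
for c in ('scene','top'):
  for n in ('beaker_center','stirrer_plate'): print(c,n,[(np.round(d['xyz'],4).tolist(),round(d['conf'],2)) for d in robot.spot_point(c,n)])
"
```

```text
time_s: 10.9
tcp_pos: [0.4403, 0.3541, 0.1949]
eef_rot: [-0.393, 1.53, 0.398]
contact_force: [0.8, 0.0, -0.0]
width: 0.059
t 10.9 pos [0.4403 0.3541 0.1949] jaw 118.9 tilt 0.3 w 0.059 q7 1.37 F [ 0.8  0.  -0. ]
turn [-0.1  0.3 -0.1] shift [-0.0053 -0.2514  0.0619]
True
scene beaker_center [([0.6187, 0.1617, 0.0835], 0.86), ([0.4433, 0.3551, 0.1774], 0.37)]
scene stirrer_plate [([0.6155, 0.1649, 0.0504], 0.94)]
top beaker_center []
top stirrer_plate [([0.6165, 0.1598, 0.0539], 0.96)]
```

View pics/w5.png

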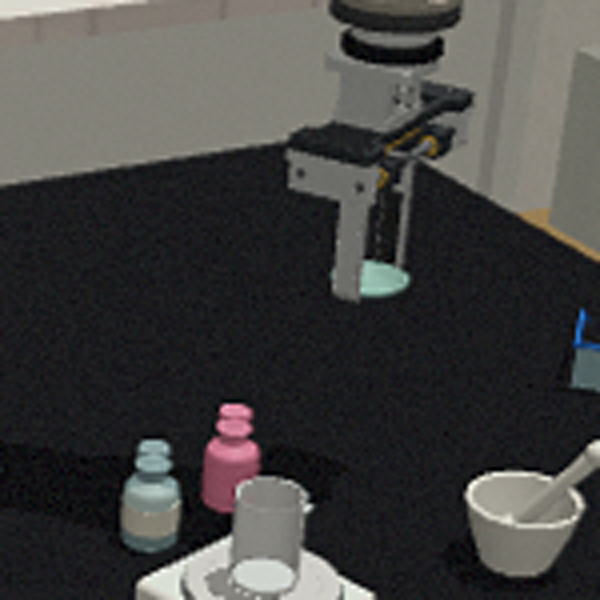

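View pics/w7.png

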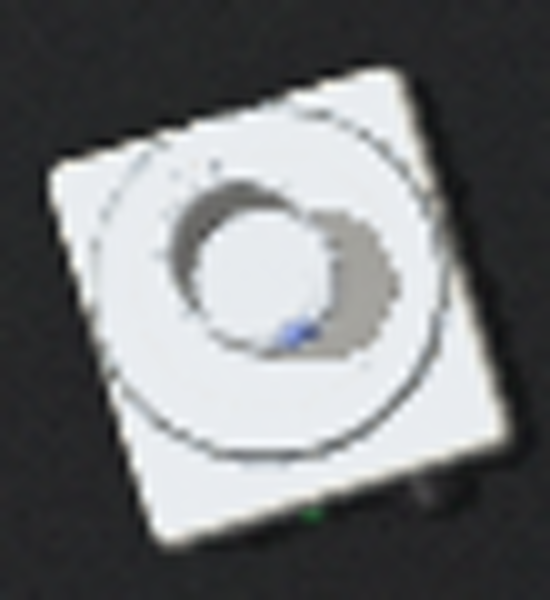

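```bash
python3 -c "
from h import *
def ov(x,y,name):
  out=[]
  for c,(u0,u1,v0,v1) in (('scene',(335,405,165,225)),('top',(245,315,165,225))):
    F=robot.grab_frame(c); I=cv2.resize(F['frame'][v0:v1,u0:u1],None,fx=5.5,fy=8,interpolation=cv2.INTER_CUBIC)
    for z,r,col in ((.12,.025,(0,255,255)),(.0525,.0225,(0,255,0)),(.05,.056,(0,0,255))):
      p=proj(F,[[(x if r<.05 else .616)+r*np.cos(a),(y if r<.05 else .164)+r*np.sin(a),z] for a in np.linspace(0,6.28,60)])
      cv2.polylines(I,[((p+.5-[u0,v0])*[5.5,8]).astype(int)],1,col,1)
    out.append(I)
  cv2.imwrite(name,np.hstack(out))
ov(.616,.164,'pics/w8.png')
"
```

```text
(no output)
```

View pics/w8.png

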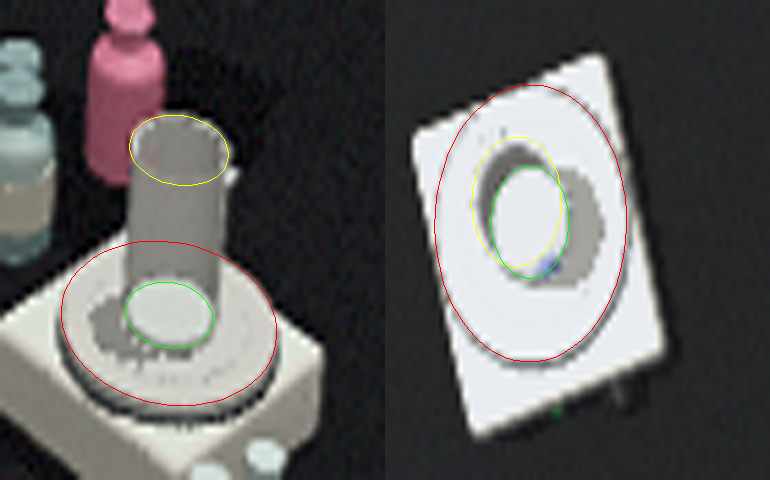

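The beaker is within about 1 mm of the plate centre and the watch glass is held level. Next is the move to above the beaker.

```bash
python3 -m pendant '[0,0.3,0,-0.005,-0.02,0.005,-0.4, 0,0.3,0,-0.005,-0.05,0.012,-0.4, 0,0.3,0,-0.005,-0.08,0.02,-0.4, 0,0.3,0,-0.005,-0.11,0.027,-0.4, 0,0.3,0,-0.005,-0.14,0.035,-0.4, 0,0.3,0,-0.005,-0.17,0.042,-0.4, 0,0.3,0,-0.005,-0.2,0.05,-0.4, 0,0.3,0,-0.005,-0.225,0.056,-0.4, 0,0.3,0,-0.005,-0.242,0.06,-0.4, 0,0.3,0,-0.005,-0.2515,0.062,-0.4, 0,0.3,0,-0.005,-0.2515,0.062,-0.4, 0,0.3,0,-0.005,-0.2515,0.062,-0.4]'; python3 -c "
from h import *
to(.616,.164,.165,119)"
```

```text
time_s: 12.3
tcp_pos: [0.6141, 0.1631, 0.1941]
eef_rot: [-0.398, 1.542, 0.394]
contact_force: [-0.1, 0.9, -1.1]
width: 0.0591
t 12.3 pos [0.6141 0.1631 0.1941] jaw 118.9 tilt 0.47 w 0.0591 q7 1.86 F [-0.1  0.9 -1.1]
turn [-0.1 -0.5  0. ] shift [ 0.0291 -0.0001  0.0023]
```

```bash
python3 -m pendant '[0,-0.5,0,0.012,0,0.002,-0.4, 0,-0.5,0,0.024,0,0.002,-0.4, 0,-0.5,0,0.031,0,0.002,-0.4, 0,-0.5,0,0.035,0,0.002,-0.4, 0,-0.5,0,0.035,0,0.002,-0.4]'; python3 -c "
from h import *
to(.616,.164,.142,119)
f=robot.grab_frame('scene'); cv2.imwrite('pics/w9.png',cv2.resize(f['frame'][120:240,320:440],None,fx=5,fy=5,interpolation=cv2.INTER_CUBIC))"
```

```text
time_s: 12.72
tcp_pos: [0.6148, 0.1643, 0.158]
eef_rot: [-0.397, 1.536, 0.396]
contact_force: [-1.4, -0.1, -0.3]
width: 0.0587
t 12.72 pos [0.6148 0.1643 0.158 ] jaw 119.0 tilt 0.08 w 0.0587 q7 1.87 F [-1.4 -0.1 -0.3]
turn [-0.  -0.1  0. ] shift [ 0.016  -0.0009  0.0009]
```

View pics/w9.png

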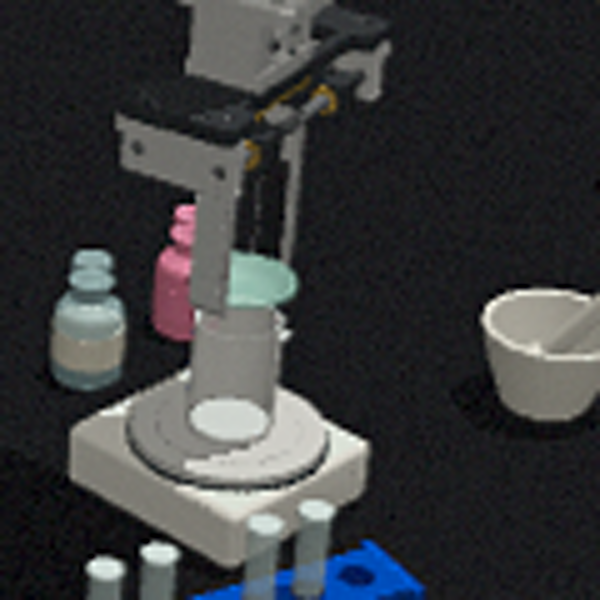

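The glass hovers concentric over the rim (crop 255,280), so I lower it slowly.

```bash
python3 -m pendant '[0,0,0,0.005,-0.0005,0.0008,-0.4, 0,0,0,0.009,-0.0005,0.0008,-0.4, 0,0,0,0.012,-0.0005,0.0008,-0.4, 0,0,0,0.014,-0.0005,0.0008,-0.4, 0,0,0,0.015,-0.0005,0.0008,-0.4, 0,0,0,0.0155,-0.0005,0.0008,-0.4, 0,0,0,0.0155,-0.0005,0.0008,-0.4]'; python3 -c "
from h import *
to(.616,.164,.142,119)
f=robot.grab_frame('scene'); cv2.imwrite('pics/w10.png',cv2.resize(f['frame'][140:220,330:410],None,fx=7,fy=7,interpolation=cv2.INTER_CUBIC))"
```

```text
time_s: 13.35
tcp_pos: [0.6162, 0.1642, 0.1432]
eef_rot: [-0.396, 1.535, 0.396]
contact_force: [-0.3, -0.1, 0.1]
width: 0.0589
t 13.35 pos [0.6162 0.1642 0.1432] jaw 118.9 tilt 0.03 w 0.0589 q7 1.88 F [-0.3 -0.1  0.1]
turn [-0.1 -0.   0. ] shift [ 0.0012 -0.0001 -0.0002]
```

View pics/w10.png

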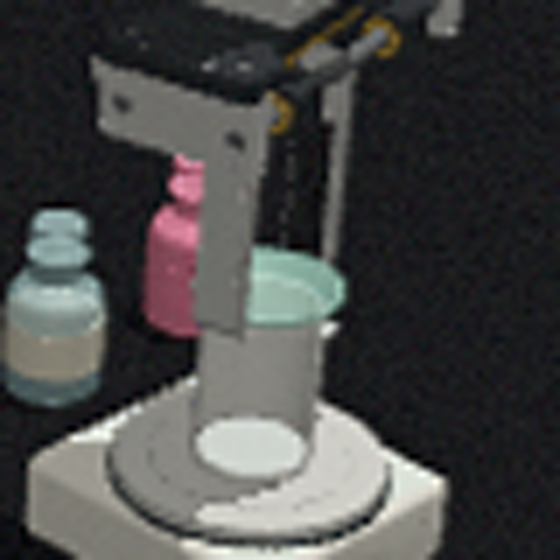

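```bash
python3 -m pendant '[0,0,0,0.001,0,0,-0.4, 0,0,0,0.0017,0,0,-0.4, 0,0,0,0.0022,0,0,-0.4, 0,0,0,0.0022,0,0,-0.4]'; python3 -c "
from h import *
to(.616,.164,.142,119)"
```

```text
time_s: 13.73
tcp_pos: [0.6162, 0.1642, 0.1412]
eef_rot: [-0.396, 1.535, 0.396]
contact_force: [0.3, -0.2, 0.5]
width: 0.0588
t 13.73 pos [0.6162 0.1642 0.1412] jaw 118.9 tilt 0.02 w 0.0588 q7 1.88 F [ 0.3 -0.2  0.5]
turn [-0.1 -0.   0. ] shift [-0.0008 -0.     -0.0003]
```

Seat height reached. I open gently, then rise.

```bash
python3 -m pendant '[0,0,0,0.0004,0,0,0.28, 0,0,0,0.0004,0,0,0.3, 0,0,0,0.0004,0,0,0.4, 0,0,0,0.0004,0,0,0.5, 0,0,0,0.0004,0,0,0.5, 0,0,0,0.0004,0,0,0.5, 0,0,0,-0.01,0,0,0.5, 0,0,0,-0.03,0,0,0.5, 0,0,0,-0.06,0,0,0.5, 0,0,0,-0.08,0,0,0.5]'; python3 -c "
from h import *
to(.458,.160,.15,0)
f=robot.grab_frame('scene'); cv2.imwrite('pics/w11.png',cv2.resize(f['frame'][100:220,310:430],None,fx=5,fy=5,interpolation=cv2.INTER_CUBIC))"
```

```text
time_s: 14.57
tcp_pos: [0.6167, 0.164, 0.224]
eef_rot: [-0.396, 1.533, 0.395]
contact_force: [1.3, 0.8, 0.6]
width: 0.0702
t 14.57 pos [0.6167 0.164  0.224 ] jaw 118.9 tilt 0.06 w 0.0702 q7 1.85 F [1.3 0.8 0.6]
turn [-61.1   0.    0.1] shift [ 0.0738  0.0732 -0.1409]
```

View pics/w11.png

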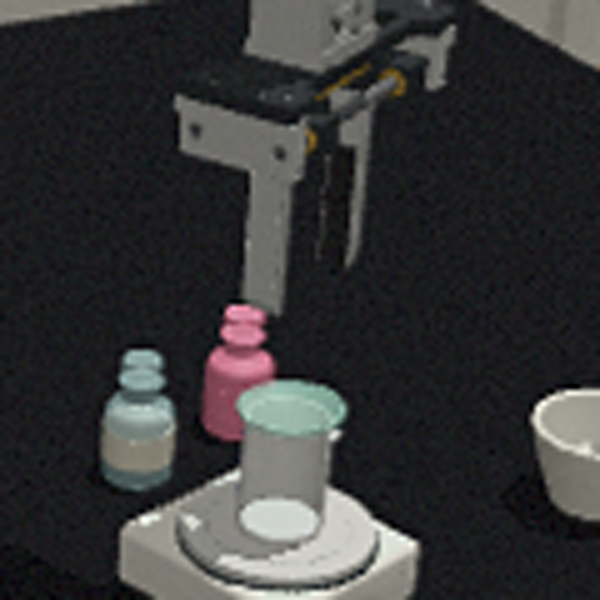

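The watch glass sits centred and level on the beaker (crop 292,408). Next is the clear bottle. Because of the joint 7 range the jaws must turn +112° to 7°.

```bash
python3 -m pendant '[7,0,0,0,0.008,-0.015,0.7, 14,0,0,0,0.016,-0.03,0.7, 21,0,0,0,0.024,-0.045,0.7, 28,0,0,0.0,0.032,-0.06,0.8, 35,0,0,0.0,0.04,-0.075,0.9, 42,0,0,0.01,0.048,-0.09,1, 49,0,0,0.02,0.056,-0.105,1, 56,0,0,0.03,0.064,-0.12,1, 63,0,0,0.04,0.073,-0.141,1, 70,0,0,0.05,0.073,-0.141,1, 77,0,0,0.06,0.073,-0.141,1, 84,0,0,0.07,0.073,-0.141,1]'; python3 -c "
from h import *
to(.458,.160,.12,7)"
```

```text
time_s: 15.62
tcp_pos: [0.4598, 0.1605, 0.1571]
eef_rot: [0.758, 1.432, -0.749]
contact_force: [1.1, 0.3, 0.7]
width: 0.094
t 15.62 pos [0.4598 0.1605 0.1571] jaw 34.6 tilt 0.4 w 0.094 q7 0.31 F [1.1 0.3 0.7]
turn [27.6 -0.  -0.4] shift [ 0.0371 -0.0021 -0.0006]
```

```bash
python3 -m pendant '[7,0,-0.4,0.008,-0.002,-0.001,1, 14,0,-0.4,0.016,-0.002,-0.001,1, 21,0,-0.4,0.025,-0.002,-0.001,1, 27.6,0,-0.4,0.034,-0.002,-0.001,1, 27.6,0,-0.4,0.037,-0.002,-0.001,1, 27.6,0,-0.4,0.037,-0.002,-0.001,1]'; python3 -c "
from h import *
to(.458,.160,.044,7)
f=robot.grab_frame('scene'); cv2.imwrite('pics/k1.png',cv2.resize(f['frame'][90:220,270:400],None,fx=4.5,fy=4.5,interpolation=cv2.INTER_CUBIC))"
```

```text
time_s: 16.12
tcp_pos: [0.4576, 0.1603, 0.1199]
eef_rot: [1.116, 1.267, -1.117]
contact_force: [-0.2, -0.4, 1.0]
width: 0.0943
t 16.12 pos [0.4576 0.1603 0.1199] jaw 7.2 tilt 0.05 w 0.0943 q7 -0.07 F [-0.2 -0.4  1. ]
turn [ 0.2 -0.   0.1] shift [0.0759 0.0004 0.0004]
```

View pics/k1.png

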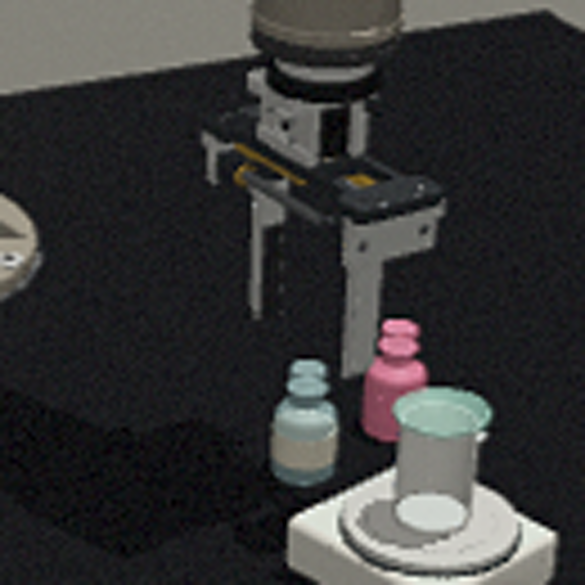

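```bash
python3 -m pendant '[0,0,0,0.02,0,0,0.5, 0,0,0,0.04,0,0,0.5, 0,0,0,0.06,0,0,0.5, 0,0,0,0.071,0,0,0.5, 0,0,0,0.0755,0,0,0.5, 0,0,0,0.0755,0,0,0.2, 0,0,0,0.0755,0,0,0, 0,0,0,0.0755,0,0,-0.6, 0,0,0,0.0755,0,0,-0.6, 0,0,0,0.0755,0,0,-0.6, 0,0,0,0.0755,0,0,-0.6, 0,0,0,0.0755,0,0,-0.6]' 25; python3 -m pendant '[0,0,0,0,0,0,-0.6, 0,0,0,0,0,0,-0.6, 0,0,0,0,0,0,-0.6]';  python3 -c "
from h import *
to(.591,-.105,.14,7)"
```

```text
time_s: 17.17
tcp_pos: [0.4582, 0.1607, 0.0456]
eef_rot: [1.117, 1.267, -1.114]
contact_force: [-2.0, -0.8, 9.7]
width: 0.0433
time_s: 17.42
tcp_pos: [0.4582, 0.1609, 0.0457]
eef_rot: [1.117, 1.267, -1.114]
contact_force: [-0.5, 0.5, -1.2]
width: 0.0436
t 17.42 pos [0.4582 0.1609 0.0457] jaw 7.3 tilt 0.1 w 0.0436 q7 0.05 F [-0.5  0.5 -1.2]
turn [ 0.3 -0.1 -0. ] shift [-0.0946  0.0981  0.2804]
```

```bash
python3 -m pendant '[0,0,0,-0.015,0,0,-0.6, 0,0,0,-0.04,0,0,-0.6, 0,0,0,-0.065,0.007,0.02,-0.6, 0,0,0,-0.085,0.0175,0.05,-0.6, 0,0,0,-0.0945,0.03,0.085,-0.6, 0,0,0,-0.0945,0.042,0.12,-0.6, 0,0,0,-0.0945,0.054,0.155,-0.6, 0,0,0,-0.0945,0.066,0.19,-0.6, 0,0,0,-0.0945,0.078,0.224,-0.6, 0,0,0,-0.0945,0.088,0.252,-0.6, 0,0,0,-0.0945,0.095,0.272,-0.6, 0,0,0,-0.0945,0.098,0.2805,-0.6]';  python3 -c "
from h import *
to(.591,-.105,.09,7)
f=robot.grab_frame('scene'); cv2.imwrite('pics/k2.png',cv2.resize(f['frame'][90:270,180:360],None,fx=3.3,fy=3.3,interpolation=cv2.INTER_CUBIC))"
```

```text
time_s: 18.42
tcp_pos: [0.5914, -0.1086, 0.1398]
eef_rot: [1.118, 1.265, -1.117]
contact_force: [-0.3, -1.3, -1.9]
width: 0.0435
t 18.42 pos [ 0.5914 -0.1086  0.1398] jaw 7.1 tilt 0.05 w 0.0435 q7 0.54 F [-0.3 -1.3 -1.9]
turn [ 0.1 -0.  -0. ] shift [ 0.0498 -0.     -0.0036]
```

View pics/k2.png

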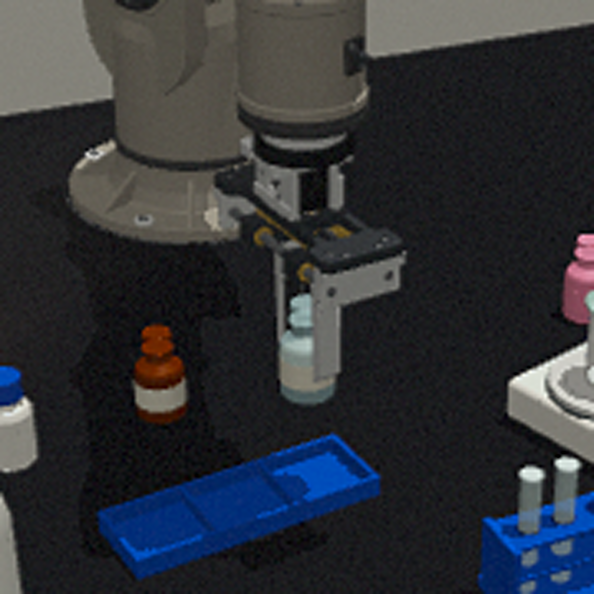

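Bottle held upright over the left compartment (crop 320,470). Lowering to TCP z ≈ 0.050.

```bash
python3 -m pendant '[0,0,0,0.02,0,-0.0035,-0.6, 0,0,0,0.045,0,-0.0035,-0.6, 0,0,0,0.065,0,-0.0035,-0.6, 0,0,0,0.077,0,-0.0035,-0.6, 0,0,0,0.084,0,-0.0035,-0.6, 0,0,0,0.087,0,-0.0035,-0.6, 0,0,0,0.089,0,-0.0035,-0.6, 0,0,0,0.089,0,-0.0035,-0.6]';  python3 -c "
from h import *
to(.591,-.105,.0497,7)"
```

```text
time_s: 19.13
tcp_pos: [0.5914, -0.105, 0.0513]
eef_rot: [1.118, 1.264, -1.117]
contact_force: [-0.0, -0.4, -0.9]
width: 0.0436
t 19.13 pos [ 0.5914 -0.105   0.0513] jaw 7.1 tilt 0.08 w 0.0436 q7 0.61 F [-0.  -0.4 -0.9]
turn [ 0.1  0.  -0.1] shift [ 0.0016 -0.0004 -0.0001]
```

```bash
python3 -m pendant '[0,0,0,0.001,0,0,-0.6, 0,0,0,0.0018,0,0,-0.6, 0,0,0,0.002,0,0,-0.6, 0,0,0,0.002,0,0,0, 0,0,0,0.002,0,0,0.2, 0,0,0,0.002,0,0,0.5, 0,0,0,0.002,0,0,0.5, 0,0,0,0.002,0,0,0.5, 0,0,0,-0.02,0,0,0.5, 0,0,0,-0.055,0,0,0.5, 0,0,0,-0.09,0,0,0.5]';  python3 -c "
from h import *
to(.431,-.184,.12,7)
f=robot.grab_frame('scene'); cv2.imwrite('pics/k3.png',cv2.resize(f['frame'][90:270,180:360],None,fx=3.3,fy=3.3,interpolation=cv2.INTER_CUBIC))"
```

```text
time_s: 20.05
tcp_pos: [0.5904, -0.1052, 0.1417]
eef_rot: [1.117, 1.265, -1.119]
contact_force: [1.4, 0.1, -0.1]
width: 0.0706
t 20.05 pos [ 0.5904 -0.1052  0.1417] jaw 7.1 tilt 0.06 w 0.0706 q7 0.53 F [ 1.4  0.1 -0.1]
turn [0.1 0.  0.1] shift [ 0.0219 -0.1679  0.0586]
```

View pics/k3.png

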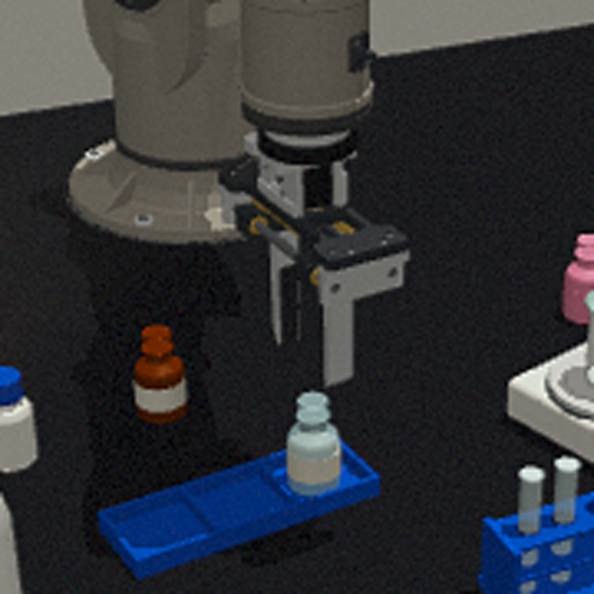

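The clear bottle stands in the left compartment. Now the amber one.

```bash
python3 -m pendant '[0,0,0,0.003,-0.03,0.01,0.8, 0,0,0,0.006,-0.06,0.02,0.8, 0,0,0,0.009,-0.09,0.031,0.8, 0,0,0,0.012,-0.12,0.042,0.8, 0,0,0,0.016,-0.15,0.053,0.8, 0,0,0,0.02,-0.168,0.0586,0.8, 0,0,0,0.022,-0.168,0.0586,0.8, 0,0,0,0.022,-0.168,0.0586,0.8]';  python3 -c "
from h import *
to(.431,-.184,.045,7)
f=robot.grab_frame('scene'); cv2.imwrite('pics/k4.png',cv2.resize(f['frame'][90:270,150:330],None,fx=3.3,fy=3.3,interpolation=cv2.INTER_CUBIC))"
```

```text
time_s: 20.77
tcp_pos: [0.4336, -0.1851, 0.1254]
eef_rot: [1.123, 1.259, -1.114]
contact_force: [0.3, 0.5, 0.6]
width: 0.0844
t 20.77 pos [ 0.4336 -0.1851  0.1254] jaw 6.9 tilt 0.42 w 0.0844 q7 0.68 F [0.3 0.5 0.6]
turn [-0.1  0.  -0.4] shift [ 0.0804 -0.003  -0.0015]
```

View pics/k4.png

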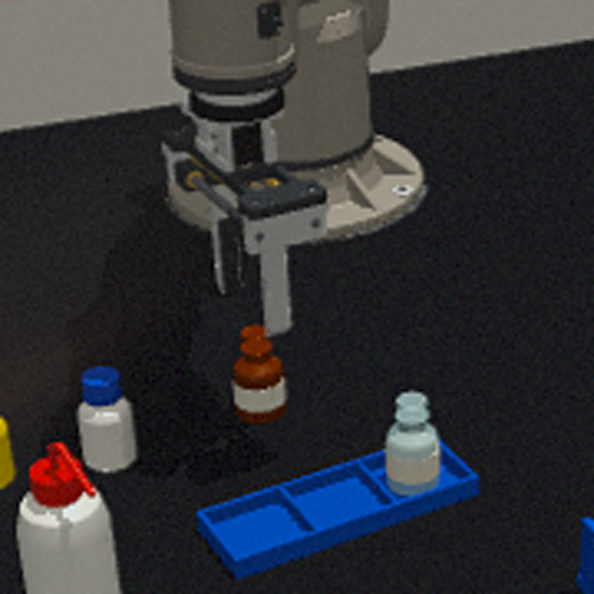

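```bash
python3 -m pendant '[0,0,-0.4,0.02,-0.003,-0.0015,0.6, 0,0,-0.4,0.04,-0.003,-0.0015,0.6, 0,0,-0.4,0.06,-0.003,-0.0015,0.6, 0,0,-0.4,0.075,-0.003,-0.0015,0.6, 0,0,-0.4,0.082,-0.003,-0.0015,0.6, 0,0,-0.4,0.0825,-0.003,-0.0015,0.4, 0,0,-0.4,0.0825,-0.003,-0.0015,0, 0,0,-0.4,0.0825,-0.003,-0.0015,-0.6, 0,0,-0.4,0.0825,-0.003,-0.0015,-0.6, 0,0,-0.4,0.0825,-0.003,-0.0015,-0.6, 0,0,-0.4,0.0825,-0.003,-0.0015,-0.6, 0,0,-0.4,0.0825,-0.003,-0.0015,-0.6]' 25; python3 -m pendant '[0,0,0,0,0,0,-0.6, 0,0,0,0,0,0,-0.6, 0,0,0,0,0,0,-0.6]';  python3 -c "
from h import *
to(.599,-.176,.14,7)"
```

```text
time_s: 21.82
tcp_pos: [0.4324, -0.1837, 0.0437]
eef_rot: [1.119, 1.263, -1.118]
contact_force: [-1.1, 1.3, 9.4]
width: 0.0436
time_s: 22.07
tcp_pos: [0.4325, -0.1836, 0.0439]
eef_rot: [1.119, 1.262, -1.117]
contact_force: [-0.3, 0.7, -1.2]
width: 0.0431
t 22.07 pos [ 0.4325 -0.1836  0.0439] jaw 7.0 tilt 0.13 w 0.0431 q7 0.83 F [-0.3  0.7 -1.2]
turn [ 0.   0.  -0.1] shift [-0.0958  0.1663  0.0128]
```

```bash
python3 -m pendant '[0,0,0,-0.015,0,0,-0.6, 0,0,0,-0.04,0,0,-0.6, 0,0,0,-0.07,0,0,-0.6, 0,0,0,-0.09,0.02,0.0015,-0.6, 0,0,0,-0.096,0.05,0.004,-0.6, 0,0,0,-0.096,0.08,0.006,-0.6, 0,0,0,-0.096,0.11,0.0085,-0.6, 0,0,0,-0.096,0.135,0.0105,-0.6, 0,0,0,-0.096,0.155,0.012,-0.6, 0,0,0,-0.096,0.166,0.013,-0.6, 0,0,0,-0.096,0.166,0.013,-0.6]';  python3 -c "
from h import *
to(.599,-.176,.0479,7)
f=robot.grab_frame('scene'); cv2.imwrite('pics/k5.png',cv2.resize(f['frame'][90:270,150:330],None,fx=3.3,fy=3.3,interpolation=cv2.INTER_CUBIC))"
```

```text
time_s: 22.98
tcp_pos: [0.6001, -0.1758, 0.1397]
eef_rot: [1.118, 1.263, -1.117]
contact_force: [-0.5, -0.0, -1.2]
width: 0.0434
t 22.98 pos [ 0.6001 -0.1758  0.1397] jaw 7.1 tilt 0.13 w 0.0434 q7 0.66 F [-0.5 -0.  -1.2]
turn [ 0.1  0.1 -0.1] shift [ 0.0918 -0.0013 -0.0001]
```

View pics/k5.png

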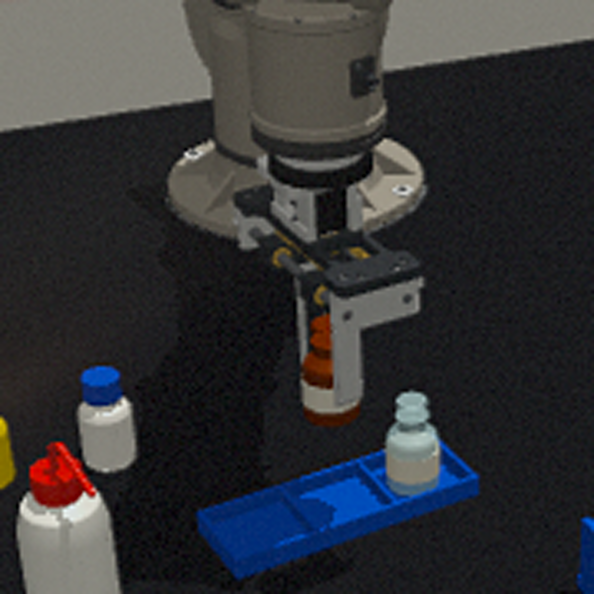

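```bash
python3 -m pendant '[0,0,0,0.02,-0.001,0,-0.6, 0,0,0,0.045,-0.001,0,-0.6, 0,0,0,0.067,-0.001,0,-0.6, 0,0,0,0.08,-0.001,0,-0.6, 0,0,0,0.086,-0.001,0,-0.6, 0,0,0,0.089,-0.001,0,-0.6, 0,0,0,0.091,-0.001,0,-0.6, 0,0,0,0.0915,-0.001,0,-0.6]';  python3 -c "
from h import *
to(.599,-.176,.0479,7)"
```

```text
time_s: 23.7
tcp_pos: [0.5979, -0.1768, 0.0489]
eef_rot: [1.119, 1.262, -1.118]
contact_force: [0.1, 0.1, -0.2]
width: 0.0432
t 23.7 pos [ 0.5979 -0.1768  0.0489] jaw 7.0 tilt 0.14 w 0.0432 q7 0.74 F [ 0.1  0.1 -0.2]
turn [ 0.   0.1 -0.1] shift [ 0.001   0.0012 -0.0006]
```

```bash
python3 -m pendant '[0,0,0,0.0008,0.001,0,-0.6, 0,0,0,0.0014,0.001,0,-0.6, 0,0,0,0.0014,0.001,0,-0.6, 0,0,0,0.0014,0.001,0,0, 0,0,0,0.0014,0.001,0,0.2, 0,0,0,0.0014,0.001,0,0.5, 0,0,0,0.0014,0.001,0,0.5, 0,0,0,0.0014,0.001,0,0.5, 0,0,0,-0.02,0,0,0.5, 0,0,0,-0.055,0,0,0.5, 0,0,0,-0.09,0,0,0.5]';  python3 -c "
from h import *
to(.448,-.322,.12,7)
f=robot.grab_frame('scene'); cv2.imwrite('pics/k6.png',cv2.resize(f['frame'][90:270,130:310],None,fx=3.3,fy=3.3,interpolation=cv2.INTER_CUBIC))"
```

```text
time_s: 24.62
tcp_pos: [0.5968, -0.1768, 0.1393]
eef_rot: [1.118, 1.264, -1.12]
contact_force: [0.4, -1.1, 0.9]
width: 0.0705
t 24.62 pos [ 0.5968 -0.1768  0.1393] jaw 7.0 tilt 0.08 w 0.0705 q7 0.66 F [ 0.4 -1.1  0.9]
turn [-0.   0.1  0. ] shift [ 0.0195 -0.1653  0.126 ]
```

View pics/k6.png

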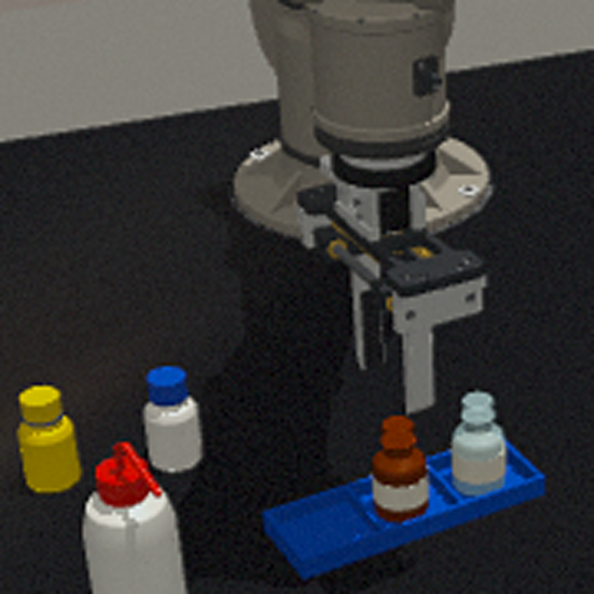

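Amber stands in the middle compartment. Now the white bottle (crop 172,420), not the yellow one at 48,440.

```bash
python3 -m pendant '[0,0,0,0.003,-0.025,0.019,0.8, 0,0,0,0.006,-0.05,0.038,0.8, 0,0,0,0.009,-0.075,0.057,0.8, 0,0,0,0.012,-0.1,0.076,0.8, 0,0,0,0.015,-0.125,0.095,0.8, 0,0,0,0.018,-0.15,0.114,0.8, 0,0,0,0.02,-0.165,0.126,0.8, 0,0,0,0.02,-0.165,0.126,0.8, 0,0,0,0.02,-0.165,0.126,0.8]';  python3 -c "
from h import *
to(.448,-.322,.043,7)
f=robot.grab_frame('scene'); cv2.imwrite('pics/k7.png',cv2.resize(f['frame'][90:270,110:290],None,fx=3.3,fy=3.3,interpolation=cv2.INTER_CUBIC))"
```

```text
time_s: 25.42
tcp_pos: [0.4507, -0.324, 0.1256]
eef_rot: [1.123, 1.255, -1.117]
contact_force: [1.2, 0.7, -0.1]
width: 0.0843
t 25.42 pos [ 0.4507 -0.324   0.1256] jaw 6.8 tilt 0.48 w 0.0843 q7 0.99 F [ 1.2  0.7 -0.1]
turn [-0.2  0.2 -0.4] shift [ 0.0826 -0.003  -0.0026]
```

View pics/k7.png

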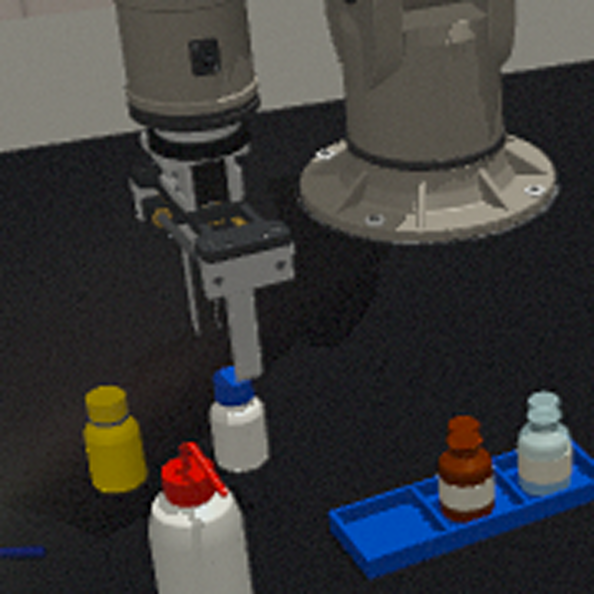

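```bash
python3 -m pendant '[0,0,-0.4,0.015,-0.003,-0.0025,0.8, 0,0,-0.4,0.035,-0.003,-0.0025,0.7, 0,0,-0.4,0.058,-0.003,-0.0025,0.6, 0,0,-0.4,0.075,-0.003,-0.0025,0.6, 0,0,-0.4,0.083,-0.003,-0.0025,0.6, 0,0,-0.4,0.084,-0.003,-0.0025,0.4, 0,0,-0.4,0.084,-0.003,-0.0025,0, 0,0,-0.4,0.084,-0.003,-0.0025,-0.6, 0,0,-0.4,0.084,-0.003,-0.0025,-0.6, 0,0,-0.4,0.084,-0.003,-0.0025,-0.6, 0,0,-0.4,0.084,-0.003,-0.0025,-0.6, 0,0,-0.4,0.084,-0.003,-0.0025,-0.6]' 25; python3 -m pendant '[0,0,0,0,0,0,-0.6, 0,0,0,0,0,0,-0.6, 0,0,0,0,0,0,-0.6]';  python3 -c "
from h import *
to(.607,-.246,.14,7)"
```

```text
time_s: 26.47
tcp_pos: [0.4495, -0.3214, 0.0423]
eef_rot: [1.119, 1.26, -1.12]
contact_force: [-0.7, 1.0, 7.9]
width: 0.0432
time_s: 26.72
tcp_pos: [0.4495, -0.3214, 0.0424]
eef_rot: [1.119, 1.26, -1.12]
contact_force: [-0.2, -0.0, -0.6]
width: 0.0432
t 26.72 pos [ 0.4495 -0.3214  0.0424] jaw 6.9 tilt 0.23 w 0.0432 q7 1.08 F [-0.2 -0.  -0.6]
turn [-0.1  0.2 -0.1] shift [-0.0974  0.1656 -0.0555]
```

```bash
python3 -m pendant '[0,0,0,-0.015,0,0,-0.6, 0,0,0,-0.04,0,0,-0.6, 0,0,0,-0.07,0,0,-0.6, 0,0,0,-0.09,0.02,-0.0067,-0.6, 0,0,0,-0.097,0.05,-0.0168,-0.6, 0,0,0,-0.097,0.08,-0.027,-0.6, 0,0,0,-0.097,0.11,-0.037,-0.6, 0,0,0,-0.097,0.135,-0.045,-0.6, 0,0,0,-0.097,0.155,-0.052,-0.6, 0,0,0,-0.097,0.166,-0.0555,-0.6, 0,0,0,-0.097,0.166,-0.0555,-0.6]';  python3 -c "
from h import *
to(.607,-.246,.0464,7)
f=robot.grab_frame('scene'); cv2.imwrite('pics/k8.png',cv2.resize(f['frame'][90:270,130:310],None,fx=3.3,fy=3.3,interpolation=cv2.INTER_CUBIC))"
```

```text
time_s: 27.63
tcp_pos: [0.6092, -0.2443, 0.1391]
eef_rot: [1.117, 1.261, -1.118]
contact_force: [-0.4, 0.9, -1.4]
width: 0.0433
t 27.63 pos [ 0.6092 -0.2443  0.1391] jaw 7.1 tilt 0.23 w 0.0433 q7 0.77 F [-0.4  0.9 -1.4]
turn [ 0.1  0.2 -0.1] shift [ 0.0927 -0.0025  0.0011]
```

View pics/k8.png

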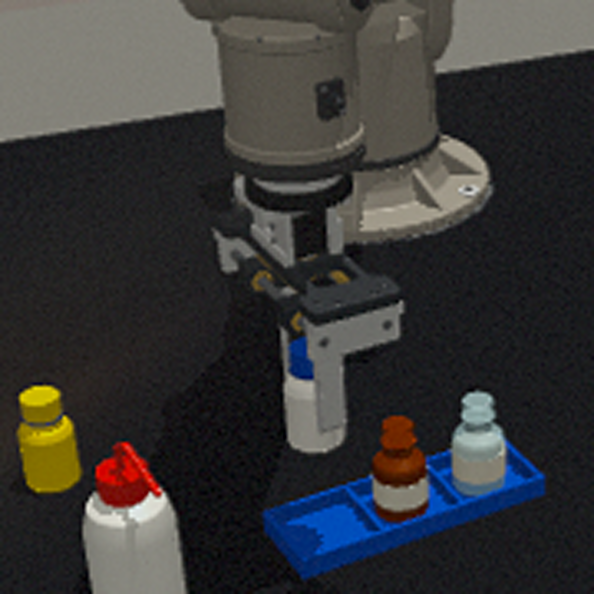

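```bash
python3 -m pendant '[0,0,0,0.02,-0.002,0.001,-0.6, 0,0,0,0.045,-0.002,0.001,-0.6, 0,0,0,0.067,-0.002,0.001,-0.6, 0,0,0,0.08,-0.002,0.001,-0.6, 0,0,0,0.086,-0.002,0.001,-0.6, 0,0,0,0.089,-0.002,0.001,-0.6, 0,0,0,0.091,-0.002,0.001,-0.6, 0,0,0,0.092,-0.002,0.001,-0.6]';  python3 -c "
from h import *
to(.607,-.246,.0464,7)"
```

```text
time_s: 28.35
tcp_pos: [0.606, -0.2477, 0.048]
eef_rot: [1.118, 1.259, -1.119]
contact_force: [-0.8, -0.2, -1.4]
width: 0.0436
t 28.35 pos [ 0.606  -0.2477  0.048 ] jaw 7.0 tilt 0.27 w 0.0436 q7 0.84 F [-0.8 -0.2 -1.4]
turn [-0.   0.2 -0.1] shift [ 0.0016  0.0012 -0.0016]
```

```bash
python3 -m pendant '[0,0,0,0.001,0.001,-0.001,-0.6, 0,0,0,0.0018,0.001,-0.001,-0.6, 0,0,0,0.002,0.001,-0.001,-0.6, 0,0,0,0.002,0.001,-0.001,0, 0,0,0,0.002,0.001,-0.001,0.2, 0,0,0,0.002,0.001,-0.001,0.5, 0,0,0,0.002,0.001,-0.001,0.5, 0,0,0,0.002,0.001,-0.001,0.5, 0,0,0,-0.02,0,0,0.5, 0,0,0,-0.055,0,0,0.5, 0,0,0,-0.09,0,0,0.5]';  python3 -c "
from h import *
to(.50,0,.28,7)"
```

```text
time_s: 29.27
tcp_pos: [0.6049, -0.2474, 0.1383]
eef_rot: [1.117, 1.261, -1.121]
contact_force: [0.4, 0.2, 0.6]
width: 0.0703
t 29.27 pos [ 0.6049 -0.2474  0.1383] jaw 6.9 tilt 0.21 w 0.0703 q7 0.78 F [0.4 0.2 0.6]
turn [-0.1  0.2 -0. ] shift [-0.1427 -0.0742 -0.2577]
```

```bash
python3 -m pendant '[0,0,0,-0.03,0,0,0.5, 0,0,0,-0.06,0,0,0.5, 0,0,0,-0.09,-0.01,-0.035,0.5, 0,0,0,-0.115,-0.02,-0.07,0.5, 0,0,0,-0.13,-0.03,-0.105,0.5, 0,0,0,-0.14,-0.041,-0.143,0.5, 0,0,0,-0.142,-0.052,-0.18,0.5, 0,0,0,-0.142,-0.063,-0.217,0.5, 0,0,0,-0.142,-0.074,-0.25,0.5, 0,0,0,-0.142,-0.074,-0.257,0.5, 0,0,0,-0.142,-0.074,-0.257,0.5]';  python3 - <<'E'
from h import *
to(.50,0,.28,7)
B=dict(c=(.591,-.105),a=(.599,-.176),w=(.607,-.246))
for c,(u0,u1,v0,v1) in (('scene',(200,400,160,270)),('top',(240,440,155,230))):
    F=robot.grab_frame(c); I=cv2.resize(F['frame'][v0:v1,u0:u1],None,fx=4,fy=4,interpolation=cv2.INTER_CUBIC)
    cv2.imwrite(f'pics/f_{c}_raw.png',I); I=I.copy()
    def circ(x,y,z,r,col):
        p=proj(F,[[x+r*np.cos(a),y+r*np.sin(a),z] for a in np.linspace(0,6.28,60)]); cv2.polylines(I,[((p+.5-[u0,v0])*4).astype(int)],1,col,1)
    for k,(x,y) in B.items(): circ(x,y,.086,.0155 if k=='w' else .0135,(0,255,255)); circ(x,y,.004,.022,(0,255,0))
    circ(.616,.164,.128,.030,(0,0,255)); circ(.616,.164,.12,.025,(0,255,255)); circ(.616,.164,.05,.025,(0,255,0))
    cv2.imwrite(f'pics/f_{c}.png',I)
for n in ["beaker_center","watchglass_center","clear_bottle_center","amber_bottle_center","white_bottle_center","tray","stirrer_plate","tube_rack_center","wash_bottle_center","mortar_center"]:
    for c in("scene","top"):
        print(n,c,[(np.round(d["xyz"],3).tolist(),round(d["conf"],2)) for d in robot.spot_point(c,n)[:2]])
E
```

```text
time_s: 30.18
tcp_pos: [0.4998, 0.0019, 0.2796]
eef_rot: [1.115, 1.264, -1.117]
contact_force: [-0.6, -0.5, -0.6]
width: 0.0702
t 30.18 pos [0.4998 0.0019 0.2796] jaw 7.2 tilt 0.13 w 0.0702 q7 0.07 F [-0.6 -0.5 -0.6]
turn [ 0.2  0.1 -0. ] shift [-0.0004 -0.      0.002 ]
beaker_center scene [([0.616, 0.162, 0.085], 0.68), ([0.602, -0.174, 0.048], 0.37)]
beaker_center top [([0.616, 0.159, 0.083], 0.53)]
watchglass_center scene [([0.602, 0.407, 0.026], 0.15)]
watchglass_center top [([0.619, 0.162, 0.121], 0.71)]
clear_bottle_center scene [([0.594, -0.103, 0.04], 0.86), ([0.43, 0.249, 0.044], 0.73)]
clear_bottle_center top [([0.593, -0.107, 0.045], 0.59), ([0.435, 0.251, 0.039], 0.56)]
amber_bottle_center scene [([0.599, -0.175, 0.046], 0.64)]
amber_bottle_center top [([0.6, -0.177, 0.045], 0.73)]
white_bottle_center scene [([0.609, -0.243, 0.048], 0.86), ([0.436, -0.424, 0.037], 0.69)]
white_bottle_center top [([0.44, -0.42, 0.042], 0.7), ([0.606, -0.25, 0.044], 0.5)]
tray scene [([0.6, -0.176, 0.001], 0.62), ([0.605, 0.406, 0.027], 0.29)]
tray top [([0.6, -0.174, 0.002], 0.63)]
stirrer_plate scene [([0.614, 0.168, 0.052], 0.74)]
stirrer_plate top [([0.617, 0.161, 0.049], 0.83)]
tube_rack_center scene [([0.793, 0.061, 0.031], 0.56)]
tube_rack_center top [([0.79, 0.057, 0.036], 0.95)]
wash_bottle_center scene [([0.677, -0.403, 0.077], 0.6)]
wash_bottle_center top [([0.671, -0.403, 0.078], 0.8)]
mortar_center scene [([0.604, 0.406, 0.026], 0.62)]
mortar_center top [([0.6, 0.403, 0.027], 0.75), ([0.671, -0.403, 0.077], 0.27)]
```

View pics/f_scene.png

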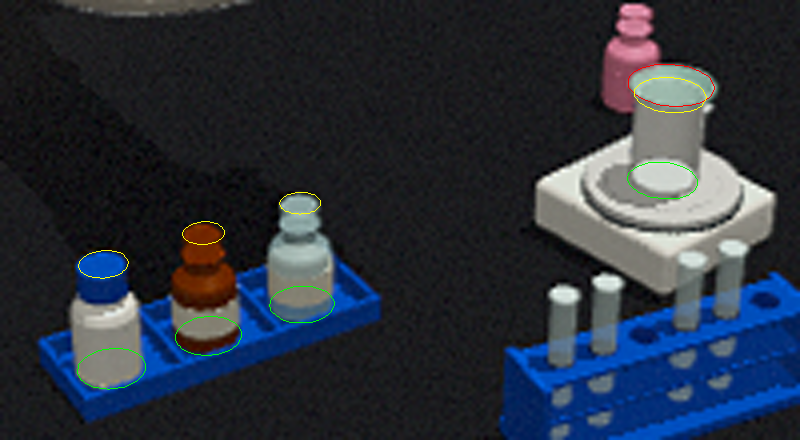

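View pics/f_top.png

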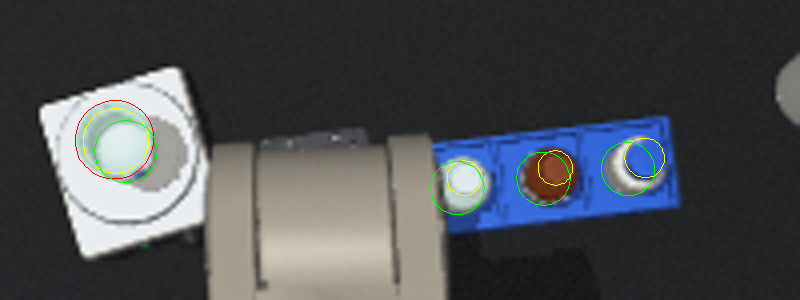

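View pics/f_top_raw.png

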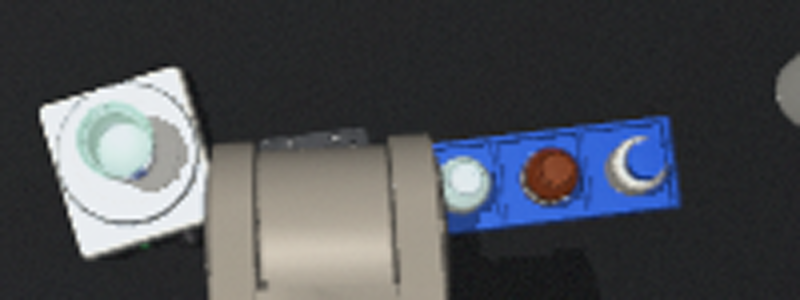

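The overlays show the glass concentric on the beaker and the bottles in their compartments. The network's spot points agree within a few mm. Handing in.

```bash
python3 -c "
from station import robot
print(robot.finish_job())"
```

```text
the job is handed in; nothing more can be done
None
```

The bench is set up and the job was handed in at about 32 s of the 128 s allowed. Handing in reports no verdict, so this rests on my own checks.

- **Beaker and watch glass:** the beaker stands on the stirrer plate, and the watch glass lies bowl up and level on its rim. In both camera overlays each is within about 1–2 mm of centre.
- **Bottles:** clear is in the left compartment, amber in the middle and white in the right. They stand upright on the tray floor, and camera detections put each within about 5 mm of its compartment centre.
- **Left alone:** the rack, wash bottle and mortar are within 5 mm of their first readings, about the detector's own error. The pink and yellow look-alikes were not touched. The gripper ended clear of everything.

- **Watch-glass grip:** the first close on the glass was about 4 mm too high, because the arm had stopped short of its target, and gave an 8 N upward reading. I opened, lowered and gripped again before lifting.
- **Checks that failed or disagreed:** at the end the scene camera did not find the watch glass (it gave a low-confidence hit on the mortar), but the top camera and the overlays did. The two cameras differed by up to 7 mm, on the stirrer plate and the white bottle.

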